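# Lock the full magnet tins away in the tray dock

## Robot

A 6-joint arm with a two-finger parallel gripper is mounted at the origin on the work surface; the furniture and walls round the work are solid. World frame = base frame: x ahead of the robot, y to its left, z up, the work surface at z = 0. Lengths are in m, angles in rad, forces in N, time in s.
With the tool pointing down it reaches from about 0.35 to 0.975 m from the base axis. Payload 4.9 kg.
Tool frame: the origin (TCP) lies on the front face of the gripper's body, between the roots of the fingers; the fingertips stand ctrl.tip_extent ahead of it and the grasp point (between the pads) lies 54 mm ahead of it (ctrl.tip_extent is the distance from the TCP to the fingertips, in m); z points along the fingers, y is the line along which they close (so a half turn about z gives the same grasp; the last joint's range is limited). The gripper opens to 85 mm and grips with 20 to 120 N. Pads are 22 mm wide; open, the fingers measure 114 mm over their backs; the gripper's body (76 mm by 85 mm) begins 54 mm behind the grasp point. The pads swing forward as they close: fully open they stand 13 mm farther back than shut.
Start: joints at [-1.288, 0.053, 1.613, -0, 1.476, -0.119], TCP at [0.244, -0.575, 0.304] pointing down, gripper open.
Joint ranges: [-3.01, 3.01], [-1.01, 2.22], [0.06, 2.58], [-1.02, 4.17], [0.09, 2.62], [-3.14, 3.14]. Speed limits (rad/s): [2.57, 2.57, 3.14, 3.14, 3.14, 3.14].

## Interface

Orientations are given as a rotation vector (axis times angle).
In Python, from station import ctrl gives the robot as it stands.
- The arm moves only by the tool apply_moves, never from a script. Its argument "rows" is one flat list of numbers, 6 for each row, row after row: the shift along the tool's x, y, z normalised to -1 to 1, where 1 is 0.6 m, then the turn, a rotation vector about the tool's x, y, z normalised to -1 to 1, where 1 is 90 degrees. A call has 1 to 20 rows; each row is the pose to reach, as a shift and turn from the pose commanded when the call began, along the tool's axes at that moment; what a row does not reach only later rows make up. A row lasts 1/10 s, in which the tool goes at most 50 mm and 8.59 degrees, less where a joint would pass 70% of its speed; a pose out of reach is approached as far as the arm can. A call with a number of a shift or a turn outside -1 to 1 is refused whole. A call with a gripper value outside its range is refused whole. "grip" is the opening, from 0 (shut) to 1 (fully open), set as the call begins (left out, the last holds). The fingers move at their own pace and stop on an object; "grip_force" is the grip in N (left out, the last holds). Time passes only in rows, so rows that repeat a pose let the fingers close. It gives the time, the measured TCP pose, the force, the opening and the grip force at its end, in the units of the state.
- ctrl.get_obs(): the state, without advancing time (a new reading comes with each control period).
- ctrl.get_image(name): name is "scene" or "side" or "wrist"; returns (picture, depth): 400x640x3 uint8, blue, green, red; 400x640 float32, m along the optical axis (not along the pixel's ray), 0 where there is no reading.
- ctrl.camera_model(name): a dict with "mtx" (3x3 intrinsics, pixels), "R" (3x3) and "t" (3): a world point X has camera coordinates R X + t; the wrist camera has in their place "tool_from_camera" (4x4, takes a point from camera to tool coordinates, whose origin is the TCP and whose axes are the flange's). Camera axes: x right, y down, z forward; pixel columns grow to the right and rows downward; lengths in m; the calibration is good to about 2 mm. The wrist camera is an equidistant fisheye: a pixel r from the principal point sees the ray r / f radians off the axis. A picture is of the moment at which its call begins: read the wrist's pose just before it. camera_model takes no time and is no camera call.
- ctrl.finish_job(): hands the job in; it is judged then, once.
The state is a dict: "t": time; "q": joint angles; "dq": joint speeds; "effort": joint torques, N m; "tool_pos": TCP position; "tool_rot": TCP orientation; "contact_force": force on the tool from outside, world axes, zero at the start; "wrist_torque": the same for the moment, N m; "opening": finger opening in m; "grip_force": force on a finger pad.
Only numpy, scipy, OpenCV 4.12 (cv2) and the standard library are available. Lean on these libraries where they do the work, as an engineer would, in place of code of your own. Each camera call takes 0.05 s, during which the arm holds its last target. There are 200 camera calls.

## Task

Some of the look-alike green tins are heavy, full of loose magnets, which must be locked away in this toy workshop; only lifting tells them from the light, empty ones. Draw the tray out of the blue dock, take the sanding block out of it and put every heavy tin flat in it, leaving the block and the light tins flat on the bench, clear of the tray. Then slide the tray back until it is fully home, and only then press the padlock's shackle down until it clicks and stays down; leave the other things where they are.

Things in the scene. Friction and masses are not known exactly. Their poses are not given: they have to be found in the camera images.
- tin_1: closed green tin, 68 x 101 x 26 mm; all five look alike (4 or 5 are present, absent ones are None from the start). Origin: centre of its underside; x along the 68 mm side (the lid, upper 9 mm, is the widest part), y along the 101 mm side, z up. Nearly empty (about 0.09 kg) or full (about 0.38 kg), which only lifting tells
- tin_2: closed green tin, 68 x 101 x 26 mm; all five look alike (4 or 5 are present, absent ones are None from the start). Origin: centre of its underside; x along the 68 mm side (the lid, upper 9 mm, is the widest part), y along the 101 mm side, z up. Nearly empty (about 0.09 kg) or full (about 0.38 kg), which only lifting tells
- tin_3: closed green tin, 68 x 101 x 26 mm; all five look alike (4 or 5 are present, absent ones are None from the start). Origin: centre of its underside; x along the 68 mm side (the lid, upper 9 mm, is the widest part), y along the 101 mm side, z up. Nearly empty (about 0.09 kg) or full (about 0.38 kg), which only lifting tells
- tin_4: closed green tin, 68 x 101 x 26 mm; all five look alike (4 or 5 are present, absent ones are None from the start). Origin: centre of its underside; x along the 68 mm side (the lid, upper 9 mm, is the widest part), y along the 101 mm side, z up. Nearly empty (about 0.09 kg) or full (about 0.38 kg), which only lifting tells
- tin_5: closed green tin, 68 x 101 x 26 mm; all five look alike (4 or 5 are present, absent ones are None from the start). Origin: centre of its underside; x along the 68 mm side (the lid, upper 9 mm, is the widest part), y along the 101 mm side, z up. Nearly empty (about 0.09 kg) or full (about 0.38 kg), which only lifting tells
- tray: loose tray, 0.26 kg, blue front panel. Origin: centre of its underside; x the way it slides into the dock, z up. Pan x -62..62, y -98..98 mm; on nylon glides, slides easily; floor 5, lips 12 mm high, and a 10 mm high rib at y = 0 make two bays 114 (x) by 92 mm (y), one tin in each, long side along x. Front panel x -62..-56, y -107..107 mm, 48 mm high, wider than the dock's mouth
- sanding_block: grey foam sanding block, 62 x 98 x 24 mm, left lying in the tray's right bay. Origin: centre of its underside; x along the 62 mm side, y along the 98 mm side, z up
- tray_bay_l (a point): centre of the floor of the tray's left bay, at x = 1, y = 48, z = 5 mm of the tray; axes as the tray's
- tray_bay_r (a point): centre of the floor of the tray's right bay, at x = 1, y = -48, z = 5 mm of the tray; axes as the tray's
- tray_handle (a point): middle of the tray's black bar handle, at x = -100, y = 0, z = 30 mm of the tray. The bar is 10 mm thick along the tray's x, 92 mm long along y, 14 mm high; 33 mm free between it and the front panel, 74 mm between its posts. Take it from above, fingers closing along the tray's x
- tray_ear (a point): centre of the hole in the steel ear on the -y end of the tray's panel, at x = -38, y = -133, z = 45 mm (the ear's top) of the tray. Ear 5 mm thick, hole 16 (x) by 22 mm (y). With the tray fully home the hole lies under the raised shackle's short leg
- dock: blue steel sleeve with clear roof, fixed on the bench (its floor). Origin: on the bench, middle of its mouth; x points into it. 130 deep; mouth 207 mm wide, 54 mm high, narrowing inside to 201 mm; roof top at 59 mm. Tray fully home = its front panel meets the mouth: tray origin at x = 56, y = 0 mm of the dock (play 2 mm), axes parallel; drawn out clear of the mouth it reads x below -62 mm
- shackle_top (a point): top of the bow of the steel shackle (9 mm bar, bow 43 mm wide along the dock's y) of the brass padlock held beside the dock's mouth (body 60 mm wide, top at 36 mm); at x = 18, y = -150 mm of the dock. 103.5 mm above the bench when open, 83 mm when locked. The short leg (y = -133 mm) ends 52 mm above the bench when open, 7 mm above the ear
- shackle (a joint): how far the shackle is pressed straight down, m: 0 open, hard stop 0.023. A spring pushes it up, 3 N at 0, 7 N at the bottom; the hidden pawl adds a few N and snaps in at about 0.021; let go, the shackle then stays at about 0.020, else it rises again. No key here: it cannot be reopened. Without the ear's hole under its short leg it is blocked by the ear or locks without the tray
- spare_wheel: black toy wheel, 72 mm wide, 28 mm high, lying on the bench; a bystander
- paint_pot: red paint pot, 36 mm wide, 43 mm high; a bystander
- putty_tin: round yellow tin, 66 mm wide, 38 mm high; a bystander
Things that resemble listed ones, but are neither listed nor needed, are in the scene too. What is shaped like the tin_1 but orange or purple is not meant.

How it is judged:
By the outcome, as a careful person would: the job done as asked, in the order asked, and still so for the second after the job is handed in, with the robot touching nothing.
Of tin_1, tin_2, tin_3, tin_4, tin_5 only 4 to 5 are there at a start; the rules pass over those that are not, and their reading is None.
At some moment in a run one of tin_1, tin_2, tin_3, tin_4, tin_5 may be knocked a few centimetres aside while the robot is not near it.
Once in a run the grip may slacken for a moment while it holds something.
It also fails if it takes over 210 s, if anything falls off the work surface, if the arm or the gripper's body presses on something with over 40 N, if the wrist force passes 120 N, or if a joint passes its speed limit or range.

## Working session

There is one attempt and no reset: what is moved stays moved. The work goes in short steps, Python scripts to look and compute and a tool call to move; the robot and the scene stay as the last step left them, time stands still between calls to the robot, and variables do not carry over. Pictures are saved under pics/ and viewed, at most 14 in all, crops included, and the job is handed in when it is done.

Besides the shell and the picture viewer there is one more tool, called after "Request:" by a JSON object that holds its "op" and its "data". apply_moves: Moves the arm, as the interface text tells. Its arguments: {"type":"object","properties":{"rows":{"type":"array","items":{"type":"number"}},"grip":{"type":"number"},"grip_force":{"type":"number"}},"required":["rows"]}

```bash
ls; mkdir -p pics
python3 - <<'E'
from station import ctrl
import cv2,numpy as np
o=ctrl.get_obs();print({k:np.round(v,3) for k,v in o.items()},ctrl.tip_extent)
for n in("scene","side"):
    p,d=ctrl.get_image(n);cv2.imwrite(f"pics/{n}0.png",p);np.save(f"pics/{n}0.npy",d);m=ctrl.camera_model(n)
    print(n,np.round(m["mtx"],1).tolist(),"cam pos",np.round(-m["R"].T@m["t"],3),np.round(m["R"],2).tolist())
print(ctrl.camera_model("wrist"))
E
```

```text
pics
{'t': np.float64(0.0), 'q': array([-1.288,  0.053,  1.614,  0.   ,  1.476, -0.119]), 'dq': array([ 0.002, -0.   ,  0.   , -0.001,  0.001,  0.   ]), 'effort': array([-0.0000e+00, -3.9368e+01, -3.7017e+01, -0.0000e+00,  7.0000e-03,
       -0.0000e+00]), 'tool_pos': array([ 0.244, -0.575,  0.303]), 'tool_rot': array([-3.076, -0.627,  0.   ]), 'contact_force': array([-0.709, -0.904,  0.631]), 'wrist_torque': array([-0.002, -0.009, -0.008]), 'grip_force': np.float64(0.0), 'opening': np.float64(0.086)} 0.0726
scene [[455.9, 0.0, 328.0], [0.0, 455.9, 199.1], [0.0, 0.0, 1.0]] cam pos [-0.546  0.451  0.856] [[-0.47, -0.88, -0.02], [-0.47, 0.27, -0.84], [0.75, -0.39, -0.54]]
side [[395.2, 0.0, 313.4], [0.0, 395.2, 204.8], [0.0, 0.0, 1.0]] cam pos [ 0.595 -1.258  0.933] [[1.0, 0.07, 0.0], [0.04, -0.59, -0.81], [-0.05, 0.81, -0.59]]
{'mtx': array([[309.70691629,   0.        , 322.25093405],
       [  0.        , 309.70691629, 201.32087005],
       [  0.        ,   0.        ,   1.        ]]), 'tool_from_camera': array([[-4.12262276e-04, -9.62749881e-01, -2.70393227e-01,
         6.95978851e-02],
       [ 9.99999801e-01, -2.67735351e-04, -5.71390113e-04,
         1.69890344e-04],
       [ 4.77711938e-04, -2.70393409e-01,  9.62749799e-01,
        -6.99847809e-02],
       [ 0.00000000e+00,  0.00000000e+00,  0.00000000e+00,
         1.00000000e+00]])}
```

View pics/scene0.png

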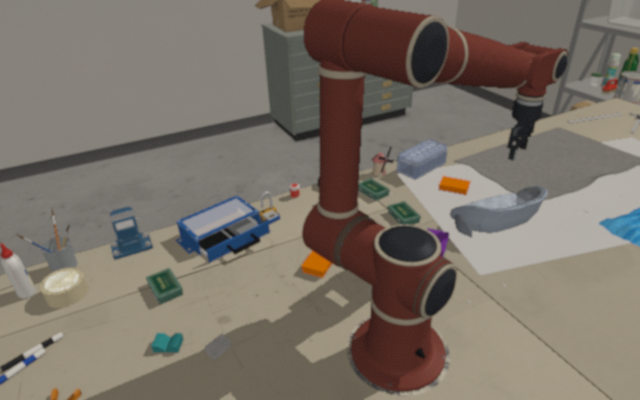

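View pics/side0.png

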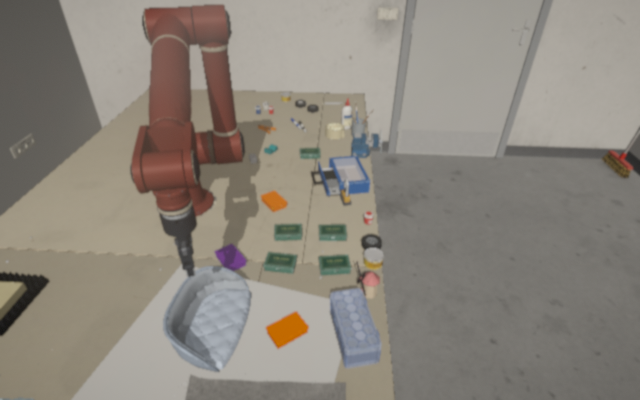

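The side view shows five green tins at (310,153), (288,232), (333,232), (280,262) and (335,265). It also shows the dock with the tray at (350,175), the handle at about (318,178) and the padlock at (346,197). The orange and purple boxes are decoys.

```bash
cat > h.py <<'E'
import cv2,numpy as np
from station import ctrl
from scipy.spatial.transform import Rotation as Ro
def cloud(n):
    """picture, world XYZ (400x640x3; nan without depth)"""
    if n=="wrist":
        o=ctrl.get_obs()
    p,d=ctrl.get_image(n);m=ctrl.camera_model(n);K=m["mtx"]
    u,v=np.meshgrid(np.arange(640),np.arange(400))
    x=(u-K[0,2])/K[0,0];y=(v-K[1,2])/K[1,1]
    if n=="wrist":
        th=np.hypot(x,y)+1e-9;s=np.tan(np.minimum(th,1.4))/th;x=x*s;y=y*s
    c=np.dstack([x,y,np.ones_like(x)])*np.where(d>0,d,np.nan)[...,None]
    if n=="wrist":
        T=m["tool_from_camera"];c=c@T[:3,:3].T+T[:3,3]
        W=c@Ro.from_rotvec(o["tool_rot"]).as_matrix().T+o["tool_pos"]
    else: W=(c-m["t"])@m["R"]
    return p,W
def hsv(p,lo,hi): return cv2.inRange(cv2.cvtColor(p,cv2.COLOR_BGR2HSV),np.array(lo),np.array(hi))
def tins(p,W,z=(0.019,0.033),amin=60,lo=(40,60,20),hi=(88,255,160)):
    m=cv2.morphologyEx(hsv(p,lo,hi),cv2.MORPH_CLOSE,np.ones((5,5)))
    n,l,s,c=cv2.connectedComponentsWithStats(m);r=[]
    for i in range(1,n):
        if s[i,4]<amin: continue
        P=W[l==i];P=P[np.isfinite(P[:,0])&(P[:,2]>z[0])&(P[:,2]<z[1])]
        if len(P)<30: continue
        (cx,cy),(w,h),a=cv2.minAreaRect((P[:,:2]*1000).astype(np.float32))
        if w>h: a+=90; w,h=h,w
        a=(a+90)%180 # angle of the long side from +x
        r.append((c[i].round(),round(cx),round(cy),round(P[:,2].mean()*1000),round(w),round(h),round(a)))
    return r
def report():
    o=ctrl.get_obs();print("t",round(o["t"],2),"pos",o["tool_pos"].round(4),"rot",Ro.from_rotvec(o["tool_rot"]).as_matrix().round(3).tolist(),"F",o["contact_force"].round(1),"open",round(o["opening"],4))
E
python3 - <<'E'
from h import *
for n in("side","scene"):
    p,W=cloud(n);print(n)
    for r in tins(p,W): print(r)
    if n=="side":
        for y in range(140,240,8):
            print(y,[ (u,*(W[y,u]*1000).round().astype(int)) for u in range(308,376,8) if np.isfinite(W[y,u,0])])
        cv2.imwrite("pics/c1.png",cv2.resize(p[140:290,240:400],None,fx=4.5,fy=4,interpolation=cv2.INTER_CUBIC))
report()
E
```

```text
side
(array([287., 228.]), 430, -166, 27, 26, 68, 6)
(array([334., 230.]), 592, -167, 26, 54, 76, 1)
(array([282., 260.]), 425, -331, 26, 56, 78, 171)
(array([334., 264.]), 602, -331, 26, 62, 88, 12)
140 [(308, np.int64(445), np.int64(584), np.int64(1)), (316, np.int64(486), np.int64(599), np.int64(-5)), (324, np.int64(527), np.int64(596), np.int64(-2)), (332, np.int64(569), np.int64(603), np.int64(-4)), (340, np.int64(610), np.int64(595), np.int64(2)), (348, np.int64(651), np.int64(600), np.int64(1)), (356, np.int64(685), np.int64(449), np.int64(78)), (364, np.int64(722), np.int64(448), np.int64(80)), (372, np.int64(760), np.int64(448), np.int64(81))]
148 [(308, np.int64(455), np.int64(456), np.int64(23)), (316, np.int64(494), np.int64(454), np.int64(26)), (324, np.int64(532), np.int64(501), np.int64(2)), (332, np.int64(571), np.int64(508), np.int64(0)), (340, np.int64(611), np.int64(510), np.int64(1)), (348, np.int64(651), np.int64(521), np.int64(-4)), (356, np.int64(688), np.int64(453), np.int64(33)), (364, np.int64(726), np.int64(455), np.int64(34)), (372, np.int64(908), np.int64
[... 4732 characters left out ...]
 (324, np.int64(563), np.int64(-196), np.int64(23)), (332, np.int64(591), np.int64(-192), np.int64(22)), (340, np.int64(619), np.int64(-195), np.int64(26)), (348, np.int64(649), np.int64(-162), np.int64(0)), (356, np.int64(678), np.int64(-160), np.int64(0)), (364, np.int64(703), np.int64(-195), np.int64(31)), (372, np.int64(732), np.int64(-185), np.int64(25))]
scene
(array([373., 189.]), 598, -317, 24, 63, 103, 8)
(array([404., 213.]), 421, -320, 24, 65, 99, 177)
(array([164., 286.]), 462, 427, 25, 60, 103, 6)
(array([166., 344.]), 268, 461, 21, 41, 60, 60)
t 0.2 pos [ 0.2443 -0.5749  0.3031] rot [[0.92, 0.391, -0.0], [0.391, -0.92, 0.001], [0.0, -0.001, -1.0]] F [-0.2 -0.2 -0.6] open 0.0857
```

View pics/c1.png

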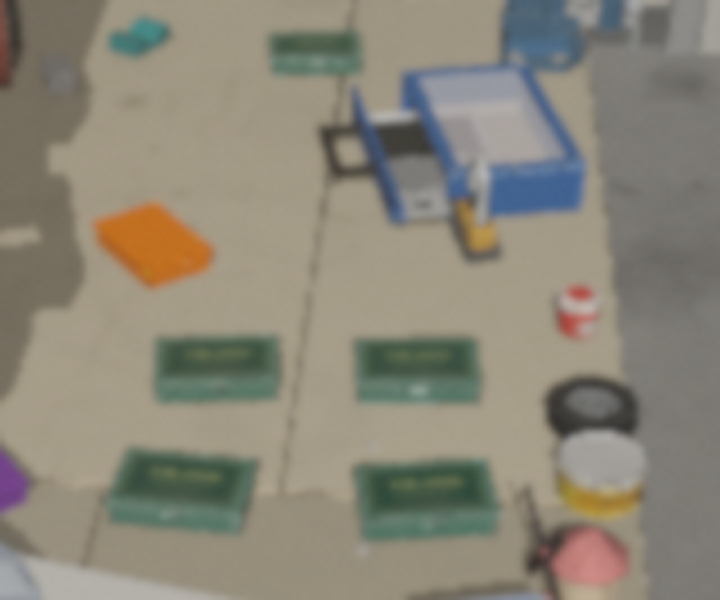

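The crop shows the tray partly drawn out of a dock that is turned about 15°. The grey block lies in its right bay, and the bench has four tins to the right and one to the far left. I'll fly over the tins first and then the dock, using the wrist camera.

```bash
cat >> h.py <<'E'
def go(x,y,z,yaw=None,verbose=1):
    """row (6 numbers) to bring the TCP to x,y,z (m), tool x axis at yaw deg, pointing down"""
    o=ctrl.get_obs();R=Ro.from_rotvec(o["tool_rot"]).as_matrix()
    if yaw is None: yaw=np.degrees(np.arctan2(R[1,0],R[0,0]))
    c,s=np.cos(np.radians(yaw)),np.sin(np.radians(yaw))
    G=np.array([[c,s,0],[s,-c,0],[0,0,-1.]])
    d=R.T@(np.array([x,y,z])-o["tool_pos"]);w=Ro.from_matrix(R.T@G).as_rotvec()
    r=np.r_[d/0.6,w/(np.pi/2)].round(4)
    n=max(np.linalg.norm(d)/.05,np.degrees(np.linalg.norm(w))/8.59)
    print("row",r.tolist(),"rows>=",round(n,1))
E
python3 -c "
from h import *
go(0.47,-0.25,0.43,15)"
```

```text
row [0.558, -0.3516, -0.2109, -0.0008, -0.0, 0.0891] rows>= 8.3
```

Request:
{"op": "apply_moves", "data": {"rows": [0.558, -0.352, -0.211, 0, 0, 0.089, 0.558, -0.352, -0.211, 0, 0, 0.089, 0.558, -0.352, -0.211, 0, 0, 0.089, 0.558, -0.352, -0.211, 0, 0, 0.089, 0.558, -0.352, -0.211, 0, 0, 0.089, 0.558, -0.352, -0.211, 0, 0, 0.089, 0.558, -0.352, -0.211, 0, 0, 0.089, 0.558, -0.352, -0.211, 0, 0, 0.089, 0.558, -0.352, -0.211, 0, 0, 0.089, 0.558, -0.352, -0.211, 0, 0, 0.089, 0.558, -0.352, -0.211, 0, 0, 0.089, 0.558, -0.352, -0.211, 0, 0, 0.089, 0.558, -0.352, -0.211, 0, 0, 0.089], "grip": 1}}

```text
t: 1.5
tool_pos: [0.4692, -0.2511, 0.4295]
tool_rot: [-3.114, -0.407, 0.002]
contact_force: [0.5, -0.0, 1.2]
opening: 0.0856
grip_force: 0.0
```

Run:
```python
from h import *
report()
p,W=cloud("wrist");cv2.imwrite("pics/w1.png",p)
for r in tins(p,W): print(r)
go(0.52,0.13,0.40,15)
```

```text
t 1.5 pos [ 0.4692 -0.2511  0.4295] rot [[0.966, 0.257, -0.001], [0.257, -0.966, 0.001], [-0.001, -0.001, -1.0]] F [ 0.5 -0.   1.2] open 0.0856
(array([284.,  69.]), 593, -159, 27, 62, 96, 4)
(array([390.,  90.]), 604, -321, 27, 63, 96, 9)
(array([23., 98.]), 466, 429, 27, 42, 83, 8)
(array([266., 157.]), 443, -165, 27, 53, 74, 9)
(array([360., 196.]), 429, -324, 27, 61, 91, 174)
(array([ 19., 180.]), 272, 457, 22, 36, 56, 63)
row [0.2449, -0.5918, 0.0498, -0.0006, 0.0006, -0.0012] rows>= 7.7
```

View pics/w1.png

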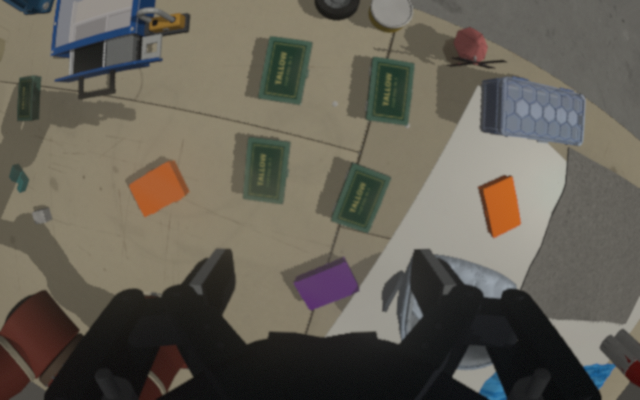

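The wrist view shows four tins at (284,69), (390,90), (266,168) and (360,196), the fifth at (28,98), and the tray and dock at (105,45). Next is the dock.

Request:
{"op": "apply_moves", "data": {"rows": [0.245, -0.592, 0.05, 0, 0, 0, 0.245, -0.592, 0.05, 0, 0, 0, 0.245, -0.592, 0.05, 0, 0, 0, 0.245, -0.592, 0.05, 0, 0, 0, 0.245, -0.592, 0.05, 0, 0, 0, 0.245, -0.592, 0.05, 0, 0, 0, 0.245, -0.592, 0.05, 0, 0, 0, 0.245, -0.592, 0.05, 0, 0, 0, 0.245, -0.592, 0.05, 0, 0, 0, 0.245, -0.592, 0.05, 0, 0, 0, 0.245, -0.592, 0.05, 0, 0, 0]}}

```text
t: 2.65
tool_pos: [0.5201, 0.13, 0.4005]
tool_rot: [3.115, 0.408, -0.0]
contact_force: [-0.9, 0.4, -0.1]
opening: 0.0855
grip_force: 0.0
```

Run:
```python
from h import *
report()
p,W=cloud("wrist");cv2.imwrite("pics/w2.png",p);np.save("pics/w2.npy",W)
for r in tins(p,W): print(r)
```

```text
t 2.65 pos [0.5201 0.13   0.4005] rot [[0.966, 0.257, -0.0], [0.257, -0.966, -0.0], [-0.0, 0.0, -1.0]] F [-0.9  0.4 -0.1] open 0.0855
(array([133., 151.]), 472, 436, 27, 31, 50, 10)
(array([502., 171.]), 592, -156, 26, 64, 95, 4)
(array([562., 189.]), 603, -319, 26, 66, 96, 8)
(array([122., 249.]), 272, 459, 22, 39, 60, 59)
(array([474., 257.]), 433, -165, 27, 62, 99, 7)
(array([531., 271.]), 431, -321, 26, 63, 90, 176)
```

View pics/w2.png

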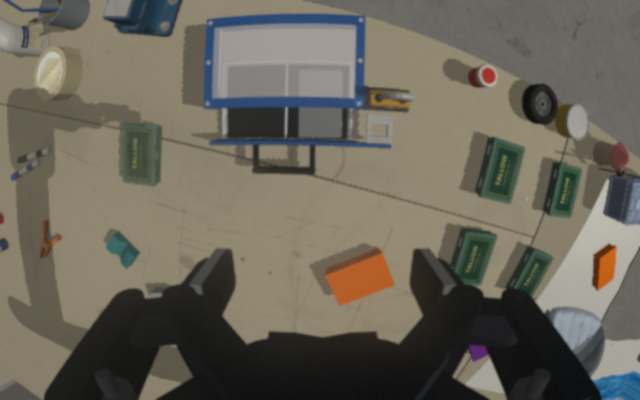

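The wrist view shows the dock's front roof edge from (207,104) to (363,105), the panel's top edge from (212,142) to the ear at (378,130), the handle bar from (254,170) to (314,171), the block in the right bay at (322,122), and the padlock at (390,98).

```bash
cat >> h.py <<'E'
def ray(uv,z,o=None):
    """wrist-camera pixels onto the plane at height z (mm out)"""
    o=o or ctrl.get_obs();m=ctrl.camera_model("wrist");K=m["mtx"];T=m["tool_from_camera"]
    x,y=((np.atleast_2d(uv)-K[:2,2])/K[0,0]).T;th=np.hypot(x,y)+1e-9
    c=np.c_[x/th*np.sin(th),y/th*np.sin(th),np.cos(th)]@T[:3,:3].T@Ro.from_rotvec(o["tool_rot"]).as_matrix().T
    q=Ro.from_rotvec(o["tool_rot"]).as_matrix()@T[:3,3]+o["tool_pos"]
    return ((q+c*((z-q[2])/c[:,2])[:,None])*1000).round(1)
E
python3 - <<'E'
from h import *
p=cv2.imread("pics/w2.png");W=np.load("pics/w2.npy")
b=hsv(p,(100,120,60),(125,255,255))>0
def fit(n,m,z=None):
    P=W[m]*1000;P=P[np.isfinite(P[:,0])]
    if z is not None:P=P[(P[:,2]>z[0])&(P[:,2]<z[1])]
    r=cv2.minAreaRect(P[:,:2].astype(np.float32));print(n,len(P),np.round(r[0]),np.round(r[1]),round(r[2],1),"z",P[:,2].mean().round(1));return P
v,u=np.mgrid[:400,:640]
fit("roof",b&(v<112)&(u>195)&(u<375)&(v>8),(50,66))
fit("roof front",b&(v<112)&(u>195)&(u<375)&(v>96),(50,66))
fit("panel",b&(v>132)&(v<155)&(u>200)&(u<400),(38,58))
k=(p.max(2)<60)&(v>145)&(v<180)&(u>240)&(u<325)
fit("handle",k,(25,45))
# edges at the image by ray
print("roof front L,R",ray([(207,106.5),(363,106.5)],.059).tolist())
for uu in (220,260,300,340): 
    col=np.where(b[130:155,uu])[0]+130;print(uu,col.min(),col.max(),ray([(uu,col.min()),(uu,col.max())],.048).tolist())
for uu in (262,285,308):
    col=np.where(p[150:182,uu].max(1)<75)[0]+150;print("bar",uu,col.min(),col.max(),ray([(uu,col.min()),(uu,col.max())],.037).tolist())
row=p[150:175,240:330].max(2);print("posts",[np.where(p[160,240:330].max(1)<75)[0]+240])
c=p[85:185,195:425];cv2.imwrite("pics/c2.png",cv2.resize(c,None,fx=3.4,fy=3.4,interpolation=cv2.INTER_CUBIC))
E
```

```text
roof 3262 [650. 219.] [129. 215.] 13.6 z 59.0
roof front 1329 [594. 206.] [ 16. 214.] 13.2 z 59.0
panel 429 [547. 163.] [  5. 232.] 13.9 z 47.5
handle 474 [515. 187.] [39. 87.] 14.0 z 35.8
roof front L,R [[565.6, 305.4, 59.0], [614.7, 99.5, 59.0]]Traceback (most recent call last):
  File "<stdin>", line 17, in <module>
    return umr_minimum(a, axis, None, out, keepdims, initial, where)
ValueError: zero-size array to reduction operation minimum which has no identity
```

Run:
```python
from h import *
print("orange",ray([(325,275),(383,250),(394,290),(341,304)],.026).tolist())
go(0.501,0.183,0.15,103.7)
```

```text
orange [[347.2, 79.4, 26.0], [413.6, 1.4, 26.0], [346.2, -42.9, 26.0], [298.0, 37.7, 26.0]]
row [-0.0081, -0.094, 0.4177, 0.0002, 0.0001, -0.9869] rows>= 10.3
```

Request:
{"op": "apply_moves", "data": {"rows": [-0.008, -0.094, 0.418, 0, 0, -0.987, -0.008, -0.094, 0.418, 0, 0, -0.987, -0.008, -0.094, 0.418, 0, 0, -0.987, -0.008, -0.094, 0.418, 0, 0, -0.987, -0.008, -0.094, 0.418, 0, 0, -0.987, -0.008, -0.094, 0.418, 0, 0, -0.987, -0.008, -0.094, 0.418, 0, 0, -0.987, -0.008, -0.094, 0.418, 0, 0, -0.987, -0.008, -0.094, 0.418, 0, 0, -0.987, -0.008, -0.094, 0.418, 0, 0, -0.987, -0.008, -0.094, 0.418, 0, 0, -0.987, -0.008, -0.094, 0.418, 0, 0, -0.987, -0.008, -0.094, 0.418, 0, 0, -0.987], "grip": 0.41, "grip_force": 40}}

```text
t: 4.0
tool_pos: [0.5011, 0.1835, 0.15]
tool_rot: [1.941, 2.47, 0.0]
contact_force: [-0.6, -0.2, -0.2]
opening: 0.035
grip_force: 0.0
```

Run:
```python
from h import *
report();print(ctrl.tip_extent,ctrl.get_obs()["q"].round(2))
p,W=cloud("wrist");cv2.imwrite("pics/w3.png",p);np.save("pics/w3.npy",W)
go(0.501,0.183,0.088,103.7)
```

```text
t 4.0 pos [0.5011 0.1835 0.15  ] rot [[-0.236, 0.972, 0.0], [0.972, 0.236, 0.0], [-0.0, 0.0, -1.0]] F [-0.6 -0.2 -0.2] open 0.035
0.0726 [ 0.21 -0.02  1.95 -0.    1.2  -0.03]
row [-0.0012, -0.0003, 0.1032, 0.0002, 0.0, 0.0001] rows>= 1.2
```

View pics/w3.png

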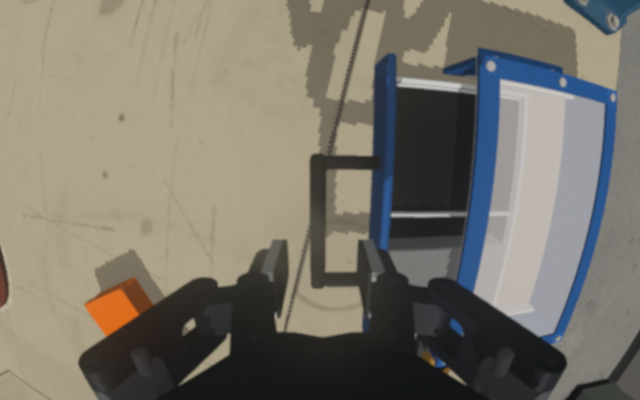

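The wrist view shows the handle bar at column 318, rows 157 to 285. I'll check its centre by ray.

Run:
```python
from h import *
P=ray([(318.5,155),(319,287),(318.5,220)],.037);print(P.tolist())
c=P[:2].mean(0)/1000;print(c)
a=ray([(374,200),(396,200),(387,60)],.048);print(a.tolist())
go(c[0],c[1],0.088,103.7)
```

```text
[[489.1, 227.9, 37.0], [510.2, 141.1, 37.0], [498.6, 188.4, 37.0]]
[0.49965 0.1845  0.037  ]
[[526.3, 211.6, 48.0], [539.1, 214.8, 48.0], [512.8, 291.1, 48.0]]
row [0.0017, -0.0019, 0.1032, 0.0002, 0.0, 0.0001] rows>= 1.2
```

Request:
{"op": "apply_moves", "data": {"rows": [0.002, -0.002, 0.05, 0, 0, 0, 0.002, -0.002, 0.103, 0, 0, 0, 0.002, -0.002, 0.103, 0, 0, 0, 0.002, -0.002, 0.103, 0, 0, 0]}}

```text
t: 4.45
tool_pos: [0.499, 0.1851, 0.0878]
tool_rot: [-1.938, -2.472, 0.002]
contact_force: [1.6, -0.0, 0.5]
opening: 0.0352
grip_force: 0.0
```

Request:
{"op": "apply_moves", "data": {"rows": [0, 0, 0, 0, 0, 0, 0, 0, 0, 0, 0, 0, 0, 0, 0, 0, 0, 0, 0, 0, 0, 0, 0, 0, 0, 0, 0, 0, 0, 0, 0, 0, 0, 0, 0, 0], "grip": 0}}

```text
t: 5.05
tool_pos: [0.5003, 0.1855, 0.0896]
tool_rot: [1.937, 2.471, 0.003]
contact_force: [-1.4, -2.2, 7.3]
opening: 0.009
grip_force: 45.2
```

Request:
{"op": "apply_moves", "data": {"rows": [0, -0.01, 0, 0, 0, 0, 0, -0.03, 0, 0, 0, 0, 0, -0.05, 0, 0, 0, 0, 0, -0.07, 0, 0, 0, 0, 0, -0.09, 0, 0, 0, 0, 0, -0.11, 0, 0, 0, 0, 0, -0.13, 0, 0, 0, 0, 0, -0.15, 0, 0, 0, 0, 0, -0.16, 0, 0, 0, 0, 0, -0.16, 0, 0, 0, 0, 0, -0.16, 0, 0, 0, 0]}}

```text
t: 6.15
tool_pos: [0.4059, 0.1624, 0.0892]
tool_rot: [1.937, 2.472, 0.002]
contact_force: [-2.3, -0.9, 10.1]
opening: 0.0085
grip_force: 45.8
```

Request:
{"op": "apply_moves", "data": {"rows": [0, 0, 0, 0, 0, 0, 0, 0, 0, 0, 0, 0, 0, 0, 0, 0, 0, 0], "grip": 0.41}}

```text
t: 6.45
tool_pos: [0.4047, 0.1621, 0.0869]
tool_rot: [-1.937, -2.472, 0.003]
contact_force: [-0.4, -0.9, -0.8]
opening: 0.0351
grip_force: 0.0
```

```bash
python3 -c "
from h import *
report();go(0.475,0.11,0.30,13.7)
o=ctrl.get_obs();p=o['tool_pos'];go(p[0],p[1],0.2)"
```

```text
t 6.45 pos [0.4047 0.1621 0.0869] rot [[-0.239, 0.971, -0.002], [0.971, 0.239, -0.0], [0.0, -0.002, -1.0]] F [-0.4 -0.9 -0.8] open 0.0351
row [-0.1124, 0.0922, -0.3554, -0.0013, 0.0012, 1.0016] rows>= 10.5
row [0.0, -0.0005, -0.1885, -0.0016, -0.0001, 0.0] rows>= 2.3
```

Request:
{"op": "apply_moves", "data": {"rows": [0, 0, -0.08, 0, 0, 0, 0, 0, -0.19, 0, 0, 0.05, -0.04, 0.17, -0.355, 0, 0, 0.999, -0.04, 0.17, -0.355, 0, 0, 0.999, -0.04, 0.17, -0.355, 0, 0, 0.999, -0.04, 0.17, -0.355, 0, 0, 0.999, -0.04, 0.17, -0.355, 0, 0, 0.999, -0.04, 0.17, -0.355, 0, 0, 0.999, -0.04, 0.17, -0.355, 0, 0, 0.999, -0.04, 0.17, -0.355, 0, 0, 0.999, -0.04, 0.17, -0.355, 0, 0, 0.999, -0.04, 0.17, -0.355, 0, 0, 0.999, -0.04, 0.17, -0.355, 0, 0, 0.999, -0.04, 0.17, -0.355, 0, 0, 0.999], "grip": 1}}

```text
t: 7.85
tool_pos: [0.5105, 0.1635, 0.3002]
tool_rot: [3.118, 0.386, -0.002]
contact_force: [0.5, -0.1, -0.5]
opening: 0.0853
grip_force: 0.0
```

Run:
```python
from h import *
report()
p,W=cloud("wrist");cv2.imwrite("pics/w4.png",p);np.save("pics/w4.npy",W)
for r in tins(p,W): print(r)
```

```text
t 7.85 pos [0.5105 0.1635 0.3002] rot [[0.97, 0.244, -0.001], [0.244, -0.97, -0.0], [-0.001, -0.0, -1.0]] F [ 0.5 -0.1 -0.5] open 0.0853
(array([553., 179.]), 592, -157, 26, 67, 97, 5)
(array([116., 173.]), 458, 427, 27, 48, 66, 9)
(array([609., 200.]), 603, -319, 26, 64, 96, 8)
(array([522., 272.]), 448, -162, 26, 64, 70, 7)
(array([108., 276.]), 273, 459, 22, 40, 60, 59)
(array([571., 291.]), 428, -320, 26, 63, 97, 176)
```

View pics/w4.png

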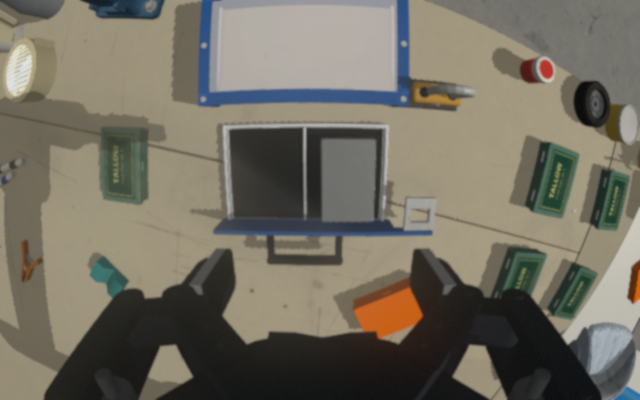

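The tray is now clear of the mouth. The block is at x 321–376, y 137–222, the rib is at x≈305, and the ear hole is at (421,212).

```bash
cat >> h.py <<'E'
D=np.array([np.cos(np.radians(13.7)),np.sin(np.radians(13.7))]);N=np.array([-D[1],D[0]])
E
python3 - <<'E'
from h import *
b=ray([(321,138),(376,138),(377,222),(321,222)],.029);print("block",b.tolist(),b.mean(0))
(print(cv2.minAreaRect(b[:,:2].astype(np.float32))))
lip=ray([(224,125),(387,125)],.012);print("far lip",lip.tolist(),np.degrees(np.arctan2(-(lip[0]-lip[1])[0],(lip[0]-lip[1])[1])))
t=lip[:,:2].mean(0)-61*D;print("tray origin from lip",t,"bayR",t+D-48*N,"bayL",t+D+48*N)
print("ear hole",ray([(421,212)],.045),"pred",t-38*D-133*N)
c=b.mean(0)/1000
go(c[0],c[1],0.13,13.7);go(c[0],c[1],0.082,13.7)
E
```

```text
block [[554.4, 176.1, 29.0], [569.8, 117.2, 29.0], [475.8, 88.3, 29.0], [460.0, 152.5, 29.0]] [515.    133.525  29.   ]
((515.4176635742188, 132.27940368652344), (98.2026596069336, 66.11520385742188), 14.03624439239502)
far lip [[542.9, 291.7, 12.0], [587.7, 105.5, 12.0]] 13.528315466372717
tray origin from lip [506.03550368 184.15287309] bayR [518.37528381 137.75535348] bayL [495.63882179 231.024069  ]
ear hole [[504.2  45.9  45. ]] pred [500.61611055  45.93699058]
row [-0.0046, 0.0502, 0.2839, -0.0001, 0.0007, 0.0041] rows>= 3.5
row [-0.0045, 0.0502, 0.3639, -0.0001, 0.0007, 0.0041] rows>= 4.4
```

Request:
{"op": "apply_moves", "data": {"rows": [-0.005, 0.05, 0.08, 0, 0, 0.004, -0.005, 0.05, 0.16, 0, 0, 0.004, -0.005, 0.05, 0.24, 0, 0, 0.004, -0.005, 0.05, 0.3, 0, 0, 0.004, -0.005, 0.05, 0.33, 0, 0, 0.004, -0.005, 0.05, 0.357, 0, 0, 0.004, -0.005, 0.05, 0.357, 0, 0, 0.004]}}

```text
t: 8.6
tool_pos: [0.513, 0.1334, 0.0837]
tool_rot: [-3.119, -0.374, 0.01]
contact_force: [-0.1, -0.1, -0.3]
opening: 0.0854
grip_force: 0.0
```

Request:
{"op": "apply_moves", "data": {"rows": [0, 0, 0, 0, 0, 0, 0, 0, 0, 0, 0, 0, 0, 0, 0, 0, 0, 0, 0, 0, 0, 0, 0, 0, 0, 0, 0, 0, 0, 0], "grip": 0, "grip_force": 40}}

```text
t: 9.1
tool_pos: [0.5163, 0.1338, 0.0884]
tool_rot: [-3.12, -0.372, -0.005]
contact_force: [-0.9, -0.0, 6.1]
opening: 0.0606
grip_force: 43.9
```

Request:
{"op": "apply_moves", "data": {"rows": [0, 0, -0.04, 0, 0, 0, 0, 0, -0.1, 0, 0, 0, 0, 0, -0.17, 0, 0, 0, 0, 0, -0.17, 0, 0, 0, 0, 0, -0.17, 0, 0, 0]}}

```text
t: 9.6
tool_pos: [0.5156, 0.1337, 0.19]
tool_rot: [3.12, 0.371, 0.004]
contact_force: [-0.4, 0.5, -1.8]
opening: 0.0601
grip_force: 43.7
```

```bash
python3 -c "
from h import *
report();go(0.515,-0.060,0.19,13.7)
p,W=cloud('side');cv2.imwrite('pics/s2.png',cv2.resize(p[120:300,240:420],None,fx=3.2,fy=3.2))"
```

```text
t 9.6 pos [0.5156 0.1337 0.19  ] rot [[0.972, 0.235, 0.003], [0.235, -0.972, 0.0], [0.003, 0.0, -1.0]] F [-0.4  0.5 -1.8] open 0.0601
row [-0.0768, 0.3136, -0.0, 0.0002, -0.0017, -0.0014] rows>= 3.9
```

View pics/s2.png

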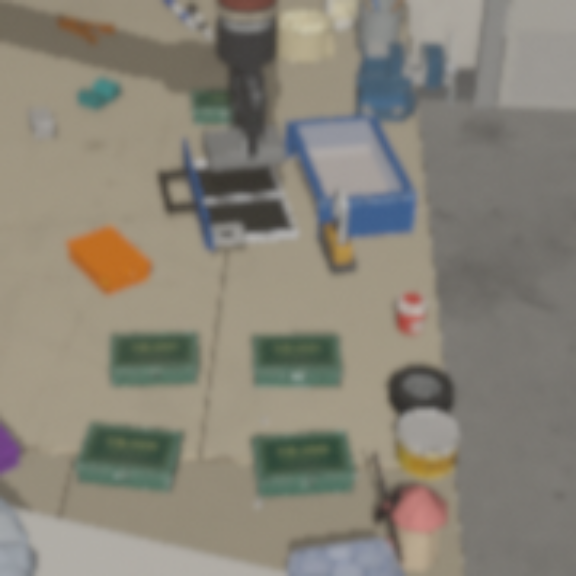

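The block is held and both bays are empty. I'll set it down on the bench between the tray and the tins.

Request:
{"op": "apply_moves", "data": {"rows": [-0.077, 0.314, 0, 0, 0, 0, -0.077, 0.314, 0, 0, 0, 0, -0.077, 0.314, 0, 0, 0, 0, -0.077, 0.314, 0, 0, 0, 0, -0.077, 0.314, 0, 0, 0, 0, -0.077, 0.314, 0.08, 0, 0, 0, -0.077, 0.314, 0.13, 0, 0, 0, -0.077, 0.314, 0.16, 0, 0, 0, -0.077, 0.314, 0.176, 0, 0, 0, -0.077, 0.314, 0.176, 0, 0, 0, -0.077, 0.314, 0.176, 0, 0, 0]}}

```text
t: 10.75
tool_pos: [0.5137, -0.0594, 0.0825]
tool_rot: [-3.118, -0.372, 0.004]
contact_force: [-1.5, 0.1, 5.1]
opening: 0.0606
grip_force: 47.7
```

Request:
{"op": "apply_moves", "data": {"rows": [0, 0, 0, 0, 0, 0, 0, 0, 0, 0, 0, 0, 0, 0, 0, 0, 0, 0, 0, 0, 0, 0, 0, 0], "grip": 1}}

```text
t: 11.15
tool_pos: [0.5143, -0.0602, 0.0829]
tool_rot: [-3.119, -0.371, 0.0]
contact_force: [0.8, -0.1, -0.4]
opening: 0.0856
grip_force: 0.0
```

```bash
python3 -c "
from h import *
report();go(0.591,-0.158,0.2,4)"
```

```text
t 11.15 pos [ 0.5143 -0.0602  0.0829] rot [[0.972, 0.235, -0.0], [0.235, -0.972, 0.0], [-0.0, -0.0, -1.0]] F [ 0.8 -0.1 -0.4] open 0.0856
row [0.086, 0.1884, -0.1953, -0.0001, 0.0002, 0.1063] rows>= 3.4
```

Request:
{"op": "apply_moves", "data": {"rows": [0, 0, -0.08, 0, 0, 0, 0, 0, -0.16, 0, 0, 0, 0.086, 0.188, -0.195, 0, 0, 0.106, 0.086, 0.188, -0.195, 0, 0, 0.106, 0.086, 0.188, -0.195, 0, 0, 0.106, 0.086, 0.188, -0.195, 0, 0, 0.106, 0.086, 0.188, -0.195, 0, 0, 0.106]}}

```text
t: 11.85
tool_pos: [0.5908, -0.1579, 0.1996]
tool_rot: [-3.139, -0.109, 0.002]
contact_force: [0.3, 0.7, 0.1]
opening: 0.0857
grip_force: 0.0
```

```bash
python3 -c "
from h import *
report()
p,W=cloud('wrist');cv2.imwrite('pics/w5.png',p);np.save('pics/w5.npy',W)
for r in tins(p,W): print(r)
"
```

```text
t 11.85 pos [ 0.5908 -0.1579  0.1996] rot [[0.998, 0.07, -0.001], [0.07, -0.998, 0.001], [-0.001, -0.001, -1.0]] F [0.3 0.7 0.1] open 0.0857
(array([324., 187.]), 596, -158, 27, 63, 91, 5)
(array([498., 197.]), 604, -321, 27, 66, 99, 9)
(array([317., 324.]), 467, -162, 27, 31, 63, 94)
(array([  8., 334.]), 263, 440, 22, 19, 38, 148)
(array([467., 361.]), 406, -343, 27, 21, 56, 174)
```

View pics/w5.png

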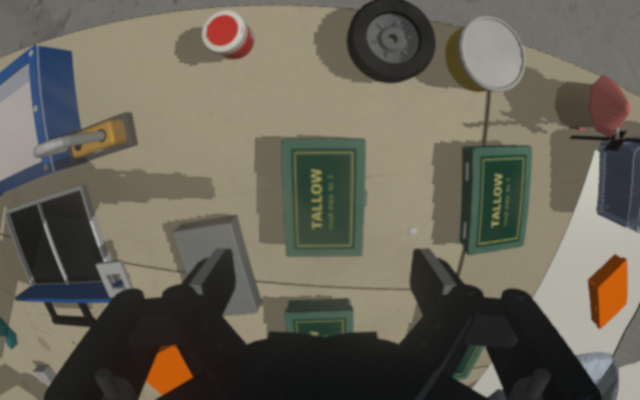

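The tin is squarely below the gripper, with lid corners at about (286,139), (364,139), (363,254) and (286,254). The block lies flat at (220,265), clear of the tray.

```bash
python3 -c "
from h import *
b=ray([(286,139),(364,139),(363,254),(287,254)],.026);print(b.tolist(),cv2.minAreaRect(b[:,:2].astype(np.float32)))
c=b.mean(0)/1000
b2=ray([(472,147),(530,148),(521,246),(468,251)],.026);print(b2.tolist(),cv2.minAreaRect(b2[:,:2].astype(np.float32)))
go(c[0],c[1],0.083)"
```

```text
[[640.0, -124.7, 26.0], [644.4, -185.8, 26.0], [546.2, -195.4, 26.0], [541.6, -129.4, 26.0]] ((593.0956420898438, -158.97122192382812), (98.62983703613281, 66.16011047363281), 3.986927032470703)
[[648.0, -280.1, 26.0], [655.7, -344.2, 26.0], [558.8, -359.1, 26.0], [552.7, -296.1, 26.0]] ((603.4000244140625, -319.6000061035156), (100.17028045654297, 64.52564239501953), 8.741713523864746)
row [0.0046, 0.0031, 0.1937, -0.0007, 0.001, -0.0] rows>= 2.3
```

Request:
{"op": "apply_moves", "data": {"rows": [0.005, 0.003, 0.06, 0, 0, 0, 0.005, 0.003, 0.12, 0, 0, 0, 0.005, 0.003, 0.17, 0, 0, 0, 0.005, 0.003, 0.193, 0, 0, 0, 0.005, 0.003, 0.193, 0, 0, 0]}}

```text
t: 12.4
tool_pos: [0.592, -0.1579, 0.0814]
tool_rot: [-3.137, -0.112, 0.009]
contact_force: [-0.4, -0.1, 0.1]
opening: 0.0853
grip_force: 0.0
```

Request:
{"op": "apply_moves", "data": {"rows": [0, 0, 0, 0, 0, 0, 0, 0, 0, 0, 0, 0, 0, 0, 0, 0, 0, 0, 0, 0, 0, 0, 0, 0, 0, 0, 0, 0, 0, 0], "grip": 0, "grip_force": 60}}

```text
t: 12.9
tool_pos: [0.5957, -0.16, 0.087]
tool_rot: [3.138, 0.11, 0.006]
contact_force: [-0.5, 1.2, 5.7]
opening: 0.0659
grip_force: 67.3
```

Request:
{"op": "apply_moves", "data": {"rows": [0, 0, -0.03, 0, 0, 0, 0, 0, -0.06, 0, 0, 0, 0, 0, -0.1, 0, 0, 0, 0, 0, -0.1, 0, 0, 0, 0, 0, -0.1, 0, 0, 0, 0, 0, -0.1, 0, 0, 0]}}

```text
t: 13.5
tool_pos: [0.5933, -0.1591, 0.1427]
tool_rot: [-3.139, -0.11, 0.004]
contact_force: [-0.9, -0.1, -1.7]
opening: 0.0656
grip_force: 66.9
```

```bash
cat >> h.py <<'E'
def weigh():
    f=[];e=[]
    for i in range(6):
        o=ctrl.get_obs();f.append(o["contact_force"][2]);e.append(o["effort"][1:3]);ctrl.get_image("side")
    print("Fz",np.round(f,1),"mean",np.mean(f).round(2),"effort",np.mean(e,0).round(2))
E
python3 -c "
from h import *
weigh();report()"
```

```text
Fz [-1.7 -1.8 -0.2 -1.7 -2.1 -1. ] mean -1.41 effort [-41.9  -33.96]
t 13.8 pos [ 0.5938 -0.1593  0.1435] rot [[0.998, 0.07, -0.001], [0.07, -0.998, 0.0], [-0.001, -0.001, -1.0]] F [ 1.   0.2 -0.7] open 0.0656
```

That reads about −1.4 N, so it is light. I'll put it back where it was.

Request:
{"op": "apply_moves", "data": {"rows": [0, 0, 0.05, 0, 0, 0, 0, 0, 0.08, 0, 0, 0, 0, 0, 0.099, 0, 0, 0, 0, 0, 0.099, 0, 0, 0]}}

```text
t: 14.2
tool_pos: [0.5948, -0.1595, 0.0867]
tool_rot: [-3.139, -0.11, 0.001]
contact_force: [-4.6, 2.9, 7.8]
opening: 0.0656
grip_force: 73.2
```

Request:
{"op": "apply_moves", "data": {"rows": [0, 0, 0, 0, 0, 0, 0, 0, 0, 0, 0, 0, 0, 0, 0, 0, 0, 0, 0, 0, 0, 0, 0, 0], "grip": 1}}

```text
t: 14.6
tool_pos: [0.5941, -0.1594, 0.0848]
tool_rot: [-3.14, -0.111, 0.0]
contact_force: [-0.4, -1.2, -0.7]
opening: 0.0857
grip_force: 0.0
```

Request:
{"op": "apply_moves", "data": {"rows": [0, 0, -0.05, 0, 0, 0, 0, 0, -0.12, 0, 0, 0, 0, 0, -0.19, 0, 0, 0, 0, 0, -0.19, 0, 0, 0]}}

```text
t: 15.0
tool_pos: [0.5977, -0.1608, 0.2071]
tool_rot: [3.134, 0.11, 0.02]
contact_force: [0.7, -0.0, 0.9]
opening: 0.0852
grip_force: 0.0
```

```bash
python3 -c "
from h import *
report()
p,W=cloud('wrist')
for r in tins(p,W): print(r)
go(0.602,-0.3195,0.2,8.5)"
```

```text
t 15.0 pos [ 0.5977 -0.1608  0.2071] rot [[0.997, 0.07, 0.013], [0.07, -0.998, -0.005], [0.012, 0.006, -1.0]] F [ 0.7 -0.   0.9] open 0.0852
(array([321., 192.]), 596, -160, 27, 62, 92, 6)
(array([489., 204.]), 604, -321, 27, 65, 98, 9)
(array([313., 326.]), 469, -162, 27, 27, 62, 94)
(array([  8., 337.]), 270, 448, 22, 37, 40, 56)
(array([464., 362.]), 409, -347, 27, 13, 59, 175)
row [-0.0092, 0.2654, 0.007, 0.0026, -0.0048, -0.0496] rows>= 3.2
```

Request:
{"op": "apply_moves", "data": {"rows": [-0.008, 0.265, 0, 0, 0, -0.05, -0.008, 0.265, 0, 0, 0, -0.05, -0.008, 0.265, 0, 0, 0, -0.05, -0.008, 0.265, 0, 0, 0, -0.05, -0.008, 0.265, 0, 0, 0, -0.05, -0.008, 0.265, 0, 0, 0, -0.05]}}

```text
t: 15.65
tool_pos: [0.6, -0.3173, 0.1973]
tool_rot: [-3.131, -0.234, 0.003]
contact_force: [-0.6, 0.0, 0.2]
opening: 0.0853
grip_force: 0.0
```

```bash
python3 -c "
from h import *
report()
p,W=cloud('wrist')
for r in tins(p,W): print(r)
go(0.603,-0.3198,0.083,8.6)"
```

```text
t 15.65 pos [ 0.6    -0.3173  0.1973] rot [[0.989, 0.149, -0.002], [0.149, -0.989, 0.002], [-0.002, -0.002, -1.0]] F [-0.6  0.   0.2] open 0.0853
(array([332., 186.]), 607, -322, 27, 63, 91, 9)
(array([141., 144.]), 630, -152, 27, 21, 49, 120)
(array([147., 209.]), 583, -158, 27, 56, 75, 5)
(array([150., 294.]), 477, -156, 27, 10, 23, 103)
(array([308., 329.]), 470, -324, 27, 15, 55, 85)
(array([170., 352.]), 397, -165, 27, 23, 34, 101)
row [0.004, 0.006, 0.1911, -0.0012, 0.0009, -0.0001] rows>= 2.3
```

Request:
{"op": "apply_moves", "data": {"rows": [0.006, 0.007, 0.06, 0, 0, 0, 0.006, 0.007, 0.12, 0, 0, 0, 0.006, 0.007, 0.17, 0, 0, 0, 0.006, 0.007, 0.191, 0, 0, 0, 0.006, 0.007, 0.191, 0, 0, 0]}}

```text
t: 16.2
tool_pos: [0.6036, -0.3198, 0.0816]
tool_rot: [-3.129, -0.236, 0.006]
contact_force: [0.9, 0.3, 0.8]
opening: 0.0853
grip_force: 0.0
```

Request:
{"op": "apply_moves", "data": {"rows": [0, 0, 0, 0, 0, 0, 0, 0, 0, 0, 0, 0, 0, 0, 0, 0, 0, 0, 0, 0, 0, 0, 0, 0, 0, 0, 0, 0, 0, 0], "grip": 0}}

```text
t: 16.7
tool_pos: [0.6063, -0.3228, 0.0873]
tool_rot: [3.13, 0.233, 0.006]
contact_force: [0.1, 0.0, 6.4]
opening: 0.0656
grip_force: 67.3
```

Request:
{"op": "apply_moves", "data": {"rows": [0, 0, -0.03, 0, 0, 0, 0, 0, -0.06, 0, 0, 0, 0, 0, -0.1, 0, 0, 0, 0, 0, -0.1, 0, 0, 0, 0, 0, -0.1, 0, 0, 0, 0, 0, -0.1, 0, 0, 0]}}

```text
t: 17.3
tool_pos: [0.6041, -0.3216, 0.1432]
tool_rot: [-3.132, -0.234, 0.002]
contact_force: [0.2, -0.5, -0.5]
opening: 0.0657
grip_force: 66.8
```

```bash
python3 -c "
from h import *
weigh();report()"
```

```text
Fz [-0.5 -2.  -1.4 -1.1 -1.7 -0.6] mean -1.2 effort [-48.98 -34.57]
t 17.6 pos [ 0.6044 -0.3218  0.1434] rot [[0.989, 0.148, -0.001], [0.148, -0.989, 0.001], [-0.001, -0.001, -1.0]] F [ 0.1  1.1 -0.4] open 0.0657
```

Light again. I'll put it back and go to the next, the tin near (430,−322).

Request:
{"op": "apply_moves", "data": {"rows": [0, 0, 0.05, 0, 0, 0, 0, 0, 0.08, 0, 0, 0, 0, 0, 0.099, 0, 0, 0, 0, 0, 0.099, 0, 0, 0]}}

```text
t: 18.0
tool_pos: [0.6049, -0.3218, 0.0869]
tool_rot: [-3.131, -0.233, 0.002]
contact_force: [-5.6, 3.6, 11.6]
opening: 0.0655
grip_force: 73.8
```

Request:
{"op": "apply_moves", "data": {"rows": [0, 0, 0, 0, 0, 0, 0, 0, 0, 0, 0, 0, 0, 0, 0, 0, 0, 0, 0, 0, 0, 0, 0, 0], "grip": 1}}

```text
t: 18.4
tool_pos: [0.6045, -0.3219, 0.0844]
tool_rot: [-3.132, -0.234, 0.001]
contact_force: [0.4, 0.6, 0.3]
opening: 0.0851
grip_force: 0.0
```

Request:
{"op": "apply_moves", "data": {"rows": [0, 0, -0.05, 0, 0, 0, 0, 0, -0.12, 0, 0, 0, 0, 0, -0.2, 0, 0, 0, 0, 0, -0.25, 0, 0, 0, -0.14, 0, -0.25, 0, 0, 0.15, -0.29, 0, -0.25, 0, 0, 0.15, -0.29, 0, -0.25, 0, 0, 0.15, -0.29, 0, -0.25, 0, 0, 0.15, -0.29, 0, -0.25, 0, 0, 0.15, -0.29, 0, -0.25, 0, 0, 0.15]}}

```text
t: 19.4
tool_pos: [0.4325, -0.348, 0.235]
tool_rot: [3.138, -0.138, 0.001]
contact_force: [-0.1, 0.5, -0.4]
opening: 0.0854
grip_force: 0.0
```

```bash
cat >> h.py <<'E'
def corners():
    """tin lids by rays: green mask contours -> rect on the plane z=26 (mm), bigger contours only"""
    o=ctrl.get_obs();p,_=ctrl.get_image("wrist")
    m=cv2.morphologyEx(hsv(p,(40,50,15),(92,255,190)),cv2.MORPH_CLOSE,np.ones((7,7)))
    for c in cv2.findContours(m,cv2.RETR_EXTERNAL,cv2.CHAIN_APPROX_NONE)[0]:
        if cv2.contourArea(c)<1500: continue
        P=ray(c[:,0].astype(float),.026,o);r=cv2.minAreaRect(P[:,:2].astype(np.float32))
        print("lid px",c[:,0].mean(0).round(),"xy",np.round(r[0],1),"size",np.round(r[1]),"ang",round(r[2],1))
E
python3 -c "
from h import *
report()
p,W=cloud('wrist')
for r in tins(p,W): print(r)
corners()"
```

```text
t 19.4 pos [ 0.4325 -0.348   0.235 ] rot [[0.996, -0.088, 0.001], [-0.088, -0.996, -0.0], [0.001, 0.0, -1.0]] F [-0.1  0.5 -0.4] open 0.0854
(array([281.,  31.]), 590, -324, 27, 66, 75, 8)
(array([133.,  55.]), 593, -162, 26, 69, 97, 4)
(array([300., 184.]), 431, -326, 27, 61, 91, 177)
(array([152., 218.]), 429, -167, 27, 56, 89, 7)
lid px [155. 210.] xy [ 432.5 -172.3] size [96. 73.] ang 7.5
lid px [299. 195.] xy [ 427.3 -325. ] size [64. 98.] ang 85.5
lid px [134.  59.] xy [ 591.7 -165.5] size [101.  75.] ang 4.1
lid px [281.  31.] xy [ 590.4 -325.3] size [79. 66.] ang 9.4
```

```bash
python3 -c "
from h import *
go(0.4275,-0.325,0.1,-4.2);go(0.4275,-0.325,0.083,-4.2)"
```

```text
row [-0.0133, -0.037, 0.2251, 0.0001, -0.0004, -0.0082] rows>= 2.7
row [-0.0133, -0.037, 0.2534, 0.0001, -0.0004, -0.0082] rows>= 3.1
```

Request:
{"op": "apply_moves", "data": {"rows": [-0.013, -0.037, 0.04, 0, 0, -0.008, -0.013, -0.037, 0.12, 0, 0, -0.008, -0.013, -0.037, 0.19, 0, 0, -0.008, -0.013, -0.037, 0.24, 0, 0, -0.008, -0.013, -0.037, 0.253, 0, 0, -0.008, -0.013, -0.037, 0.253, 0, 0, -0.008]}}

```text
t: 20.1
tool_pos: [0.427, -0.3243, 0.0819]
tool_rot: [-3.137, 0.115, 0.003]
contact_force: [0.1, 0.0, -0.2]
opening: 0.0853
grip_force: 0.0
```

Request:
{"op": "apply_moves", "data": {"rows": [0, 0, 0, 0, 0, 0, 0, 0, 0, 0, 0, 0, 0, 0, 0, 0, 0, 0, 0, 0, 0, 0, 0, 0, 0, 0, 0, 0, 0, 0], "grip": 0}}

```text
t: 20.6
tool_pos: [0.4285, -0.3265, 0.0861]
tool_rot: [3.136, -0.116, 0.007]
contact_force: [1.5, 0.9, 6.0]
opening: 0.0654
grip_force: 68.3
```

Request:
{"op": "apply_moves", "data": {"rows": [0, 0, -0.03, 0, 0, 0, 0, 0, -0.06, 0, 0, 0, 0, 0, -0.1, 0, 0, 0, 0, 0, -0.1, 0, 0, 0, 0, 0, -0.1, 0, 0, 0, 0, 0, -0.1, 0, 0, 0]}}

```text
t: 21.2
tool_pos: [0.426, -0.3242, 0.1413]
tool_rot: [-3.137, 0.116, 0.004]
contact_force: [-0.5, 1.3, -4.3]
opening: 0.0657
grip_force: 69.1
```

```bash
python3 -c "
from h import *
weigh();report()"
```

```text
Fz [-4.3 -4.2 -3.5 -3.9 -3.8 -5.1] mean -4.14 effort [-35.38 -35.26]
t 21.5 pos [ 0.4266 -0.3248  0.1423] rot [[0.997, -0.074, -0.001], [-0.074, -0.997, 0.001], [-0.001, -0.001, -1.0]] F [ 0.4 -1.  -3.9] open 0.0658
```

About −4.1 N, so this one is heavy. I'll carry it toward the tray and look again there before placing it.

```bash
python3 -c "
from h import *
go(0.38,0.16,0.26,13.7)"
```

```text
row [-0.1375, -0.8002, -0.1953, -0.0006, 0.0005, -0.1995] rows>= 10.0
```

Request:
{"op": "apply_moves", "data": {"rows": [0, 0, -0.06, 0, 0, 0, 0, 0, -0.13, 0, 0, 0, 0, -0.07, -0.195, 0, 0, 0, -0.1, -0.5, -0.195, 0, 0, -0.2, -0.137, -0.8, -0.195, 0, 0, -0.2, -0.137, -0.8, -0.195, 0, 0, -0.2, -0.137, -0.8, -0.195, 0, 0, -0.2, -0.137, -0.8, -0.195, 0, 0, -0.2, -0.137, -0.8, -0.195, 0, 0, -0.2, -0.137, -0.8, -0.195, 0, 0, -0.2, -0.137, -0.8, -0.195, 0, 0, -0.2, -0.137, -0.8, -0.195, 0, 0, -0.2, -0.137, -0.8, -0.195, 0, 0, -0.2, -0.137, -0.8, -0.195, 0, 0, -0.2, -0.137, -0.8, -0.195, 0, 0, -0.2]}}

```text
t: 23.0
tool_pos: [0.3804, 0.1592, 0.2599]
tool_rot: [3.119, 0.375, -0.001]
contact_force: [-0.5, -0.5, -3.3]
opening: 0.0655
grip_force: 70.3
```

```bash
python3 -c "
from h import *
report()
p,W=cloud('wrist');cv2.imwrite('pics/w6.png',p);np.save('pics/w6.npy',W)
"
```

```text
t 23.0 pos [0.3804 0.1592 0.2599] rot [[0.971, 0.237, -0.0], [0.237, -0.971, -0.001], [-0.0, 0.001, -1.0]] F [-0.5 -0.5 -3.3] open 0.0655
```

View pics/w6.png

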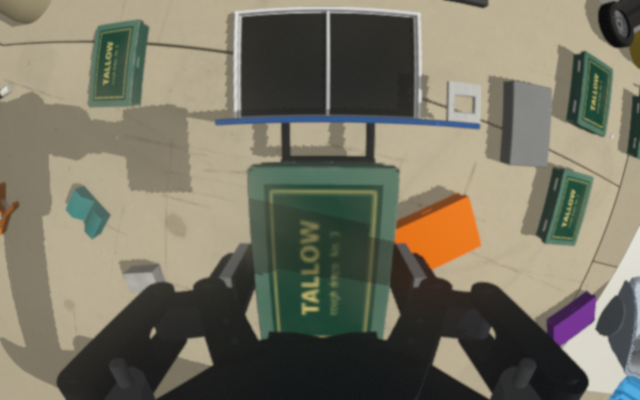

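The tray is empty, with the rib at x=327 (rows 11–115), lips at x≈236 and x≈420, and the far lip at row 11. The held tin is centred, with its front lid edge at row 166.

```bash
python3 -c "
from h import *
r=ray([(327,13),(327,114)],.010);print('rib',r.tolist(),np.degrees(np.arctan2(*(r[0]-r[1])[[1,0]])))
l=ray([(236,12),(421,13)],.012);print('far lip',l.tolist(),np.degrees(np.arctan2((l[1]-l[0])[0],-(l[1]-l[0])[1])))
pn=ray([(240,119),(430,123)],.048);print('panel back',pn.tolist())
t=l[:,:2].mean(0)-61.5*D;print('origin',t)
t2=pn[:,:2].mean(0);print('tray x of panel vs lip',(l[0,:2]-pn[0,:2])@D)
o=ctrl.get_obs()['tool_pos']*1000
e=ray([(262,166),(387,166)],o[2]/1000-.083+.026);print('tin front dx',((e.mean(0)-o)[:2])@D,'dy',(e.mean(0)-o)[:2]@N)
for u in (252,395): print(ray([(u,170)],o[2]/1000-.057))
h=ray([(465,103)],.045);print('ear',h, t-38*D-133*N)
"
```

```text
rib [[557.3, 196.6, 10.0], [451.9, 171.1, 10.0]] 13.600542516658747
far lip [[540.6, 290.7, 12.0], [587.0, 101.4, 12.0]] 13.7724394781727
panel back [[429.9, 248.7, 48.0], [469.2, 76.4, 48.0]]
origin [504.04972912 181.48445402]
tray x of panel vs lip 117.49768971849545
tin front dx 49.341897768811535 dy -0.96605464998389
[[420.  198.9 202.9]]
[[434.2 140.1 202.9]]
ear [[499.6  44.8  45. ]] [498.63033599  43.26857151]
```

```bash
python3 -c "
from h import *
go(0.494,0.230,0.26,13.7);go(0.494,0.230,0.0885,13.7)"
```

```text
row [0.2116, -0.0708, -0.0002, 0.0003, 0.0001, -0.0006] rows>= 2.7
row [0.2117, -0.0709, 0.2857, 0.0003, 0.0001, -0.0006] rows>= 4.4
```

Request:
{"op": "apply_moves", "data": {"rows": [0.07, -0.02, 0, 0, 0, 0, 0.14, -0.05, 0, 0, 0, 0, 0.212, -0.071, 0, 0, 0, 0, 0.212, -0.071, 0.06, 0, 0, 0, 0.212, -0.071, 0.13, 0, 0, 0, 0.212, -0.071, 0.19, 0, 0, 0, 0.212, -0.071, 0.22, 0, 0, 0, 0.212, -0.071, 0.25, 0, 0, 0, 0.212, -0.071, 0.27, 0, 0, 0, 0.212, -0.071, 0.285, 0, 0, 0, 0.212, -0.071, 0.285, 0, 0, 0, 0.212, -0.071, 0.285, 0, 0, 0]}}

```text
t: 24.25
tool_pos: [0.4957, 0.2306, 0.0912]
tool_rot: [3.119, 0.374, 0.005]
contact_force: [-1.0, -3.5, 4.2]
opening: 0.0655
grip_force: 71.4
```

```bash
python3 -c "
from h import *
report();o=ctrl.get_obs();print(o['wrist_torque'].round(2))
p,W=cloud('wrist');cv2.imwrite('pics/w7.png',p)
p,W=cloud('scene');cv2.imwrite('pics/s7.png',cv2.resize(p[190:270,130:330],None,fx=4,fy=4))"
```

```text
t 24.25 pos [0.4957 0.2306 0.0912] rot [[0.972, 0.236, 0.003], [0.236, -0.972, -0.0], [0.003, 0.001, -1.0]] F [-1.  -3.5  4.2] open 0.0655
[-0.71  0.14 -0.14]
```

View pics/w7.png

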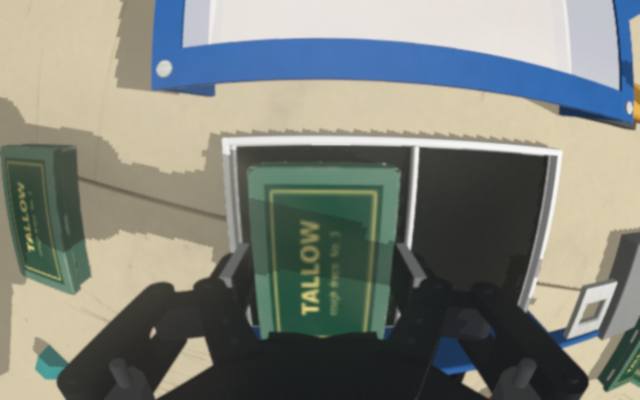

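The tin sits in the left bay, with gaps on all visible sides. I'll release it.

Request:
{"op": "apply_moves", "data": {"rows": [0, 0, 0, 0, 0, 0, 0, 0, 0, 0, 0, 0, 0, 0, 0, 0, 0, 0, 0, 0, 0, 0, 0, 0], "grip": 1}}

```text
t: 24.75
tool_pos: [0.4938, 0.2315, 0.089]
tool_rot: [-3.119, -0.376, -0.0]
contact_force: [0.0, -0.3, -0.3]
opening: 0.0857
grip_force: 0.0
```

Request:
{"op": "apply_moves", "data": {"rows": [0, 0, -0.05, 0, 0, 0, 0, 0, -0.12, 0, 0, 0, 0, 0, -0.19, 0, 0, 0, 0, 0, -0.2, 0, 0, 0, 0, 0, -0.2, 0, 0, 0]}}

```text
t: 25.25
tool_pos: [0.4948, 0.2318, 0.2113]
tool_rot: [-3.118, -0.376, -0.007]
contact_force: [0.2, -0.2, -0.8]
opening: 0.0856
grip_force: 0.0
```

```bash
python3 -c "
from h import *
report()
p,W=cloud('wrist')
for r in tins(p,W,z=(.018,.04)): print(r)
corners()
go(0.464,0.432,0.2,8)"
```

```text
t 25.25 pos [0.4948 0.2318 0.2113] rot [[0.971, 0.238, 0.004], [0.238, -0.971, 0.001], [0.004, -0.0, -1.0]] F [ 0.2 -0.2 -0.8] open 0.0856
(array([326., 197.]), 491, 229, 32, 65, 105, 14)
(array([621., 197.]), 592, -157, 26, 67, 98, 3)
(array([120., 197.]), 453, 425, 27, 50, 56, 7)
(array([581., 302.]), 434, -163, 26, 63, 99, 7)
(array([100., 305.]), 284, 479, 22, 14, 40, 149)
lid px [582. 302.] xy [ 434.8 -150.3] size [106.  91.] ang 6.9
lid px [623. 195.] xy [ 592.  -147.2] size [100. 101.] ang 4.6
lid px [324. 198.] xy [492.3 229.1] size [103.  69.] ang 13.4
lid px [121. 181.] xy [466.8 428. ] size [96. 61.] ang 7.7
row [0.0326, -0.3366, 0.0125, 0.0001, 0.0015, 0.064] rows>= 4.1
```

Request:
{"op": "apply_moves", "data": {"rows": [0.032, -0.337, 0, 0, 0, 0.064, 0.032, -0.337, 0, 0, 0, 0.064, 0.032, -0.337, 0, 0, 0, 0.064, 0.032, -0.337, 0, 0, 0, 0.064, 0.032, -0.337, 0, 0, 0, 0.064, 0.032, -0.337, 0, 0, 0, 0.064, 0.032, -0.337, 0, 0, 0, 0.064]}}

```text
t: 26.05
tool_pos: [0.4639, 0.4312, 0.207]
tool_rot: [3.132, 0.218, -0.004]
contact_force: [0.1, -0.7, 0.8]
opening: 0.0852
grip_force: 0.0
```

```bash
python3 -c "
from h import *
report()
corners()
go(0.465,0.431,0.083,8)"
```

```text
t 26.05 pos [0.4639 0.4312 0.207 ] rot [[0.99, 0.139, -0.003], [0.139, -0.99, -0.002], [-0.003, 0.002, -1.0]] F [ 0.1 -0.7  0.8] open 0.0852
lid px [522. 195.] xy [492.  233.7] size [105.  87.] ang 13.0
lid px [327. 189.] xy [469.5 427.5] size [94. 65.] ang 7.9
row [0.0017, -0.0003, 0.2076, 0.001, 0.0014, -0.0008] rows>= 2.5
```

Request:
{"op": "apply_moves", "data": {"rows": [0.004, 0.006, 0.06, 0, 0, 0, 0.004, 0.006, 0.12, 0, 0, 0, 0.004, 0.006, 0.18, 0, 0, 0, 0.004, 0.006, 0.206, 0, 0, 0, 0.004, 0.006, 0.206, 0, 0, 0]}}

```text
t: 26.6
tool_pos: [0.466, 0.4268, 0.0823]
tool_rot: [3.131, 0.216, -0.008]
contact_force: [-0.6, -0.2, 0.5]
opening: 0.0855
grip_force: 0.0
```

Request:
{"op": "apply_moves", "data": {"rows": [0, 0, 0, 0, 0, 0, 0, 0, 0, 0, 0, 0, 0, 0, 0, 0, 0, 0, 0, 0, 0, 0, 0, 0, 0, 0, 0, 0, 0, 0], "grip": 0}}

```text
t: 27.1
tool_pos: [0.4689, 0.43, 0.0885]
tool_rot: [-3.132, -0.219, -0.007]
contact_force: [0.2, -1.9, 6.9]
opening: 0.0654
grip_force: 68.2
```

Request:
{"op": "apply_moves", "data": {"rows": [0, 0, -0.03, 0, 0, 0, 0, 0, -0.06, 0, 0, 0, 0, 0, -0.1, 0, 0, 0, 0, 0, -0.1, 0, 0, 0, 0, 0, -0.1, 0, 0, 0, 0, 0, -0.1, 0, 0, 0]}}

```text
t: 27.7
tool_pos: [0.4665, 0.4286, 0.1442]
tool_rot: [3.133, 0.219, -0.003]
contact_force: [0.2, 0.1, -4.2]
opening: 0.0654
grip_force: 68.4
```

```bash
python3 -c "
from h import *
weigh();report()"
```

```text
Fz [-4.2 -4.4 -3.1 -4.  -2.7 -3.3] mean -3.63 effort [-45.64 -35.67]
t 28.0 pos [0.467  0.4288 0.1446] rot [[0.99, 0.139, -0.001], [0.139, -0.99, -0.001], [-0.001, 0.001, -1.0]] F [-0.5  0.7 -3.6] open 0.0658
```

Heavy. This makes two heavy tins for two bays. I'll check its position in the hand and the tray's pose on the way.

```bash
python3 -c "
from h import *
go(0.40,0.108,0.26,13.7)"
```

```text
row [-0.1851, 0.5142, -0.1918, 0.0004, 0.0008, -0.0635] rows>= 6.9
```

Request:
{"op": "apply_moves", "data": {"rows": [0, 0, -0.06, 0, 0, 0, 0, 0, -0.13, 0, 0, 0, -0.05, 0, -0.192, 0, 0, -0.06, -0.185, 0.2, -0.192, 0, 0, -0.064, -0.185, 0.35, -0.192, 0, 0, -0.064, -0.185, 0.514, -0.192, 0, 0, -0.064, -0.185, 0.514, -0.192, 0, 0, -0.064, -0.185, 0.514, -0.192, 0, 0, -0.064, -0.185, 0.514, -0.192, 0, 0, -0.064, -0.185, 0.514, -0.192, 0, 0, -0.064, -0.185, 0.514, -0.192, 0, 0, -0.064, -0.185, 0.514, -0.192, 0, 0, -0.064]}}

```text
t: 29.2
tool_pos: [0.4002, 0.1081, 0.2608]
tool_rot: [-3.119, -0.374, -0.001]
contact_force: [-0.4, 0.3, -3.4]
opening: 0.0655
grip_force: 69.6
```

```bash
python3 -c "
from h import *
report()
p,W=cloud('wrist');cv2.imwrite('pics/w8.png',p);np.save('pics/w8.npy',W)
"
```

```text
t 29.2 pos [0.4002 0.1081 0.2608] rot [[0.972, 0.236, 0.0], [0.236, -0.972, 0.001], [0.001, -0.001, -1.0]] F [-0.4  0.3 -3.4] open 0.0655
```

View pics/w8.png

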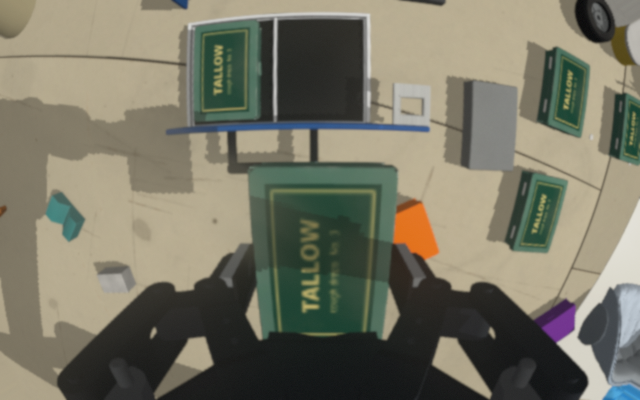

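The left bay holds its tin flat. The rib runs from (275,19) to (276,121), the far lip from (190,22) to (369,15), and the held tin's front edge is at row 166 again.

```bash
python3 -c "
from h import *
r=ray([(275,20),(276,120)],.010);print('rib',r.tolist(),'N',r[:,:2]@N)
l=ray([(190,24),(369,16)],.012);print('far lip',l.tolist(),'D',l[:,:2]@D-61.5,'N',(l[:,:2]@N).mean())
pn=ray([(200,128),(360,126)],.048);print('panel back D',pn[:,:2]@D+56)
o=ctrl.get_obs()['tool_pos']*1000
e=ray([(262,167),(387,167)],o[2]/1000-.083+.026);print('tin front dx',((e.mean(0)-o)[:2])@D)
print(cv2.minAreaRect(ray([(199,24),(257,21),(259,119),(193,124)],.031)[:,:2].astype(np.float32)))
go(.515,.1365,0.26,13.7);go(.515,.1365,0.0885,13.7)
"
```

```text
rib [[558.1, 197.9, 10.0], [453.6, 171.1, 10.0]] N [60.09020153 58.80227138]
far lip [[541.1, 291.3, 12.0], [584.9, 104.5, 12.0]] D [533.19618078 531.50866655] N 58.929694612590865
panel back D [533.32086795 531.95063402]
tin front dx 48.899365628475586
((492.02288818359375, 227.35092163085938), (105.15798950195312, 69.79866027832031), 10.187891960144043)
row [0.1968, 0.0004, 0.0013, -0.0004, -0.0001, 0.0006] rows>= 2.4
row [0.1967, 0.0005, 0.2871, -0.0004, -0.0001, 0.0006] rows>= 4.2
```

Request:
{"op": "apply_moves", "data": {"rows": [0.07, 0, 0, 0, 0, 0, 0.14, 0, 0, 0, 0, 0, 0.2, 0, 0, 0, 0, 0, 0.2, 0, 0.06, 0, 0, 0, 0.2, 0, 0.13, 0, 0, 0, 0.2, 0, 0.19, 0, 0, 0, 0.2, 0, 0.22, 0, 0, 0, 0.2, 0, 0.25, 0, 0, 0, 0.2, 0, 0.27, 0, 0, 0, 0.2, 0, 0.286, 0, 0, 0, 0.2, 0, 0.286, 0, 0, 0, 0.2, 0, 0.286, 0, 0, 0]}}

```text
t: 30.45
tool_pos: [0.5188, 0.1383, 0.0934]
tool_rot: [-3.118, -0.38, -0.004]
contact_force: [-7.8, -0.0, 15.6]
opening: 0.0653
grip_force: 72.3
```

Request:
{"op": "apply_moves", "data": {"rows": [0, 0, 0, 0, 0, 0, 0, 0, 0, 0, 0, 0, 0, 0, 0, 0, 0, 0, 0, 0, 0, 0, 0, 0], "grip": 1}}

```text
t: 30.85
tool_pos: [0.5169, 0.1369, 0.0891]
tool_rot: [-3.119, -0.376, -0.0]
contact_force: [-0.0, -0.2, -0.3]
opening: 0.0853
grip_force: 0.0
```

Request:
{"op": "apply_moves", "data": {"rows": [0, 0, -0.05, 0, 0, 0, 0, 0, -0.12, 0, 0, 0, 0, 0, -0.19, 0, 0, 0, 0, 0, -0.25, 0, 0, 0, -0.04, -0.06, -0.3, 0, 0, 0, -0.04, -0.06, -0.3, 0, 0, 0, -0.04, -0.06, -0.3, 0, 0, 0, -0.04, -0.06, -0.3, 0, 0, 0]}}

```text
t: 31.65
tool_pos: [0.4846, 0.1657, 0.2675]
tool_rot: [3.119, 0.376, -0.003]
contact_force: [-0.1, 0.5, -0.8]
opening: 0.0854
grip_force: 0.0
```

```bash
python3 -c "
from h import *
report()
p,W=cloud('wrist');cv2.imwrite('pics/w9.png',p)
for r in tins(p,W,z=(.018,.04)): print(r)
go(0.4045,0.1615,0.16,103.7)
"
```

```text
t 31.65 pos [0.4846 0.1657 0.2675] rot [[0.971, 0.238, -0.002], [0.238, -0.971, -0.001], [-0.002, 0.0, -1.0]] F [-0.1  0.5 -0.8] open 0.0854
(array([266., 154.]), 497, 230, 32, 67, 97, 14)
(array([356., 160.]), 515, 138, 32, 66, 104, 14)
(array([573., 166.]), 592, -157, 26, 67, 97, 5)
(array([626., 190.]), 602, -320, 26, 70, 96, 10)
(array([540., 269.]), 434, -165, 26, 65, 98, 7)
(array([ 98., 274.]), 273, 459, 22, 41, 61, 61)
row [-0.1307, -0.0252, 0.179, -0.0015, 0.0016, -0.9997] rows>= 10.5
```

View pics/w9.png

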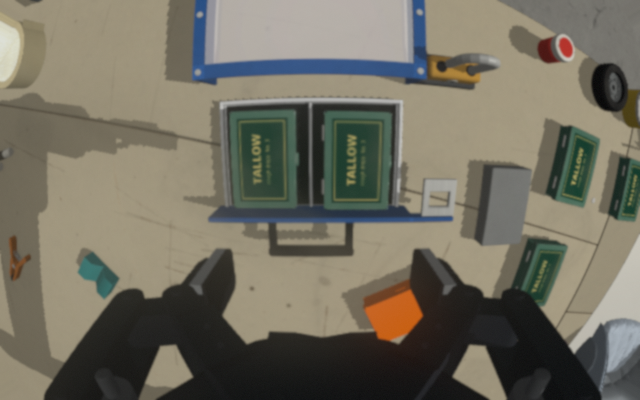

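Both tins lie flat in their bays (tops at 31–32 mm). The handle bar is at row 252, columns 269–353. Next I'll grip it and push the tray home.

```bash
python3 -c "
from h import *
h=ray([(269,252),(353,252)],.037);print(h.tolist(),h.mean(0))
go(0.4055,0.1605,0.16,103.7)
go(0.4055,0.1605,0.088,103.7)
"
```

```text
[[400.8, 204.3, 37.0], [422.6, 116.7, 37.0]] [411.7 160.5  37. ]
row [-0.1295, -0.0232, 0.179, -0.0015, 0.0016, -0.9997] rows>= 10.5
row [-0.1291, -0.0232, 0.299, -0.0015, 0.0016, -0.9997] rows>= 10.5
```

Request:
{"op": "apply_moves", "data": {"rows": [-0.126, -0.022, 0, 0, 0, -0.99, -0.126, -0.022, 0, 0, 0, -0.99, -0.126, -0.022, 0, 0, 0, -0.99, -0.126, -0.022, 0, 0, 0, -0.999, -0.126, -0.022, 0, 0, 0, -0.999, -0.126, -0.022, 0.05, 0, 0, -0.999, -0.126, -0.022, 0.1, 0, 0, -0.999, -0.126, -0.022, 0.179, 0, 0, -0.999, -0.126, -0.022, 0.179, 0, 0, -0.999, -0.126, -0.022, 0.179, 0, 0, -0.999, -0.126, -0.022, 0.179, 0, 0, -0.999, -0.126, -0.022, 0.179, 0, 0, -0.999, -0.126, -0.022, 0.179, 0, 0, -0.999], "grip": 0.41}}

```text
t: 33.0
tool_pos: [0.4081, 0.1605, 0.1606]
tool_rot: [-1.943, -2.467, 0.003]
contact_force: [0.7, 0.6, -0.2]
opening: 0.0351
grip_force: 0.0
```

```bash
python3 -c "
from h import *
report()
p,W=cloud('wrist');cv2.imwrite('pics/w10.png',p)
k=(p.max(2)<75).astype(np.uint8)
for v in (180,200,220,240):
    xs=np.where(k[v,290:350])[0]+290
    if len(xs):print(v,xs.min(),xs.max(),ray([(xs.mean(),v)],.037))
go(0.4065,0.1605,0.088,103.7)
"
```

```text
t 33.0 pos [0.4081 0.1605 0.1606] rot [[-0.234, 0.972, -0.002], [0.972, 0.234, -0.001], [-0.0, -0.002, -1.0]] F [ 0.7  0.6 -0.2] open 0.0351
180 319 332 [[404.5 188.8  37. ]]
200 319 332 [[407.6 175.9  37. ]]
220 320 332 [[411.2 162.6  37. ]]
240 329 330 [[416.9 149.2  37. ]]
row [0.0006, -0.0026, 0.1216, -0.0009, -0.0, -0.0016] rows>= 1.5
```

Request:
{"op": "apply_moves", "data": {"rows": [0, 0.004, 0.06, 0, 0, 0, 0, 0.004, 0.121, 0, 0, 0, 0, 0.004, 0.121, 0, 0, 0, 0, 0.004, 0.121, 0, 0, 0]}}

```text
t: 33.45
tool_pos: [0.4103, 0.1613, 0.0889]
tool_rot: [-1.941, -2.468, 0.002]
contact_force: [0.7, 0.5, 0.8]
opening: 0.0351
grip_force: 0.0
```

Request:
{"op": "apply_moves", "data": {"rows": [0, 0, 0, 0, 0, 0, 0, 0, 0, 0, 0, 0, 0, 0, 0, 0, 0, 0, 0, 0, 0, 0, 0, 0, 0, 0, 0, 0, 0, 0], "grip": 0, "grip_force": 40}}

```text
t: 33.95
tool_pos: [0.4116, 0.1617, 0.0913]
tool_rot: [1.94, 2.469, 0.002]
contact_force: [-3.1, 0.3, 6.1]
opening: 0.0091
grip_force: 43.3
```

```bash
python3 -c "
from h import *
report()
o=ctrl.get_obs()['tool_pos']*1000
print('tray origin D',o[:2]@D+100,'N',o[:2]@N, 'dock D',np.array([587.3,203.7])@D,'N',np.array([587.3,203.7])@N)
"
```

```text
t 33.95 pos [0.4116 0.1617 0.0913] rot [[-0.236, 0.972, 0.002], [0.972, 0.236, 0.0], [-0.0, 0.002, -1.0]] F [-3.1  0.3  6.1] open 0.0091
tray origin D 538.225601059183 N 59.59804402744472 dock D 618.8347285281841 N 58.80951255918267
```

Request:
{"op": "apply_moves", "data": {"rows": [0, 0.02, 0, 0, 0, 0, 0, 0.04, 0, 0, 0, 0, 0, 0.06, 0, 0, 0, 0, 0, 0.08, 0, 0, 0, 0, 0, 0.1, 0, 0, 0, 0, 0, 0.12, 0, 0, 0, 0, 0, 0.14, 0, 0, 0, 0, 0, 0.16, 0, 0, 0, 0, 0, 0.18, 0, 0, 0, 0, 0, 0.195, 0, 0, 0, 0, 0, 0.21, 0, 0, 0, 0, 0, 0.21, 0, 0, 0, 0, 0, 0.21, 0, 0, 0, 0]}}

```text
t: 35.25
tool_pos: [0.5352, 0.1917, 0.0913]
tool_rot: [1.939, 2.467, 0.007]
contact_force: [3.3, 1.0, 3.7]
opening: 0.0087
grip_force: 43.1
```

Request:
{"op": "apply_moves", "data": {"rows": [0, 0.005, 0, 0, 0, 0, 0, 0.01, 0, 0, 0, 0, 0, 0.015, 0, 0, 0, 0, 0, 0.02, 0, 0, 0, 0, 0, 0.02, 0, 0, 0, 0]}}

```text
t: 35.75
tool_pos: [0.5433, 0.194, 0.0911]
tool_rot: [-1.939, -2.467, 0.007]
contact_force: [-13.0, -2.9, 18.7]
opening: 0.0088
grip_force: 45.0
```

```bash
python3 -c "
from h import *
report()
o=ctrl.get_obs()['tool_pos']*1000
print('tray origin D',o[:2]@D+100,'N',o[:2]@N)
"
```

```text
t 35.75 pos [0.5433 0.194  0.0911] rot [[-0.236, 0.972, -0.006], [0.972, 0.236, -0.001], [0.0, -0.006, -1.0]] F [-13.   -2.9  18.7] open 0.0088
tray origin D 673.8262988784713 N 59.777483167356976
```

Request:
{"op": "apply_moves", "data": {"rows": [0, 0.004, 0, 0, 0, 0, 0, 0.004, 0, 0, 0, 0, 0, 0.004, 0, 0, 0, 0]}}

```text
t: 36.05
tool_pos: [0.5438, 0.1941, 0.091]
tool_rot: [-1.937, -2.464, 0.015]
contact_force: [-21.0, -4.9, 25.7]
opening: 0.0085
grip_force: 45.9
```

Request:
{"op": "apply_moves", "data": {"rows": [0, -0.01, 0, 0, 0, 0, 0, -0.01, 0, 0, 0, 0, 0, -0.01, 0, 0, 0, 0, 0, -0.01, 0, 0, 0, 0], "grip": 0.38}}

```text
t: 36.45
tool_pos: [0.5413, 0.1932, 0.0889]
tool_rot: [-1.942, -2.47, 0.0]
contact_force: [-0.8, -0.5, 1.0]
opening: 0.0324
grip_force: 0.0
```

```bash
python3 -c "
from h import *
report()
go(0.56,0.13,0.3,13.7)
"
```

```text
t 36.45 pos [0.5413 0.1932 0.0889] rot [[-0.236, 0.972, -0.0], [0.972, 0.236, -0.0], [0.0, -0.0, -1.0]] F [-0.8 -0.5  1. ] open 0.0324
row [-0.1097, 0.0054, -0.3519, -0.0, 0.0, 0.9995] rows>= 10.5
```

Request:
{"op": "apply_moves", "data": {"rows": [0, 0, -0.08, 0, 0, 0, 0, 0, -0.16, 0, 0, 0, -0.11, 0.005, -0.3, 0, 0, 0.999, -0.11, 0.005, -0.3, 0, 0, 0.999, -0.11, 0.005, -0.3, 0, 0, 0.999, -0.11, 0.005, -0.3, 0, 0, 0.999, -0.11, 0.005, -0.3, 0, 0, 0.999, -0.11, 0.005, -0.3, 0, 0, 0.999, -0.11, 0.005, -0.3, 0, 0, 0.999, -0.11, 0.005, -0.3, 0, 0, 0.999, -0.11, 0.005, -0.3, 0, 0, 0.999, -0.11, 0.005, -0.3, 0, 0, 0.999, -0.11, 0.005, -0.3, 0, 0, 0.999, -0.11, 0.005, -0.3, 0, 0, 0.999], "grip": 0}}

```text
t: 37.85
tool_pos: [0.5599, 0.1298, 0.2688]
tool_rot: [-3.119, -0.376, 0.001]
contact_force: [-0.2, -0.1, 0.8]
opening: -0.0002
grip_force: 0.0
```

```bash
python3 -c "
from h import *
report()
p,W=cloud('wrist');cv2.imwrite('pics/w11.png',p);np.save('pics/w11.npy',W)
for r in tins(p,W,z=(.018,.04)): print(r)
"
```

```text
t 37.85 pos [0.5599 0.1298 0.2688] rot [[0.971, 0.238, -0.0], [0.238, -0.971, -0.0], [-0.0, -0.0, -1.0]] F [-0.2 -0.1  0.8] open -0.0002
(array([537., 182.]), 628, -133, 26, 66, 97, 4)
(array([603., 228.]), 603, -319, 26, 65, 98, 8)
(array([505., 303.]), 451, -163, 26, 65, 65, 6)
(array([ 87., 305.]), 273, 459, 22, 40, 59, 60)
```

View pics/w11.png

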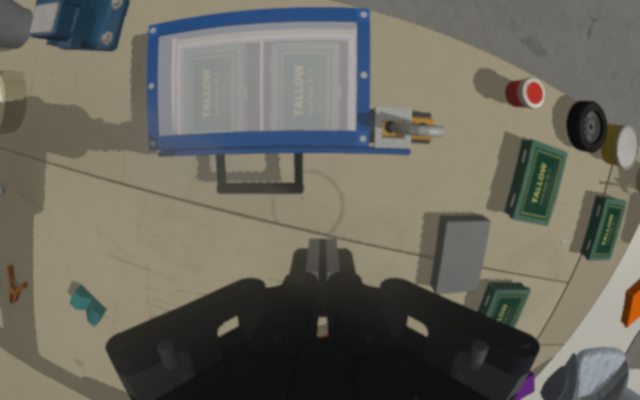

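The tray is in the dock with its panel against the mouth, and the tins are visible through the clear roof. The ear at (393,130) is under the shackle, whose bow spans about (388,127) to (440,130). The light tin near (593,−159) has been knocked to (628,−133) but lies flat. I'll check the alignment numerically.

```bash
python3 -c "
from h import *
p=cv2.imread('pics/w11.png');W=np.load('pics/w11.npy')*1000
v,u=np.mgrid[:400,:640];s=(u>370)&(u<455)&(v>95)&(v<160)
P=W[s&(W[...,2]>85)];P=P[P[:,2]<120];print('shackle n',len(P),'zmax',np.percentile(P[:,2],98),'D',np.percentile(P[:,:2]@D,[2,50,98]).round(1),'N',np.percentile(P[:,:2]@N,[2,50,98]).round(1))
h=ray([(218,188),(302,188)],.037);print('bar D',h[:,:2]@D,'N',(h[:,:2]@N).mean())
b=hsv(p,(100,120,40),(125,255,255))>0
for uu in (180,200,320,340,355):
    c=np.where(b[125:165,uu])[0]+125;print(uu,c.min(),c.max(),end='; ')
Q=W[b&(v<152)&(v>8)&(u>140)&(u<375)];Q=Q[(Q[:,2]>52)&(Q[:,2]<66)]
print('roof D',np.percentile(Q[:,:2]@D,[1,99]),'N',np.percentile(Q[:,:2]@N,[1,99]))
E=W[(u>370)&(u<412)&(v>105)&(v<150)&(W[...,2]>38)&(W[...,2]<52)];print('ear D',np.percentile(E[:,:2]@D,[2,98]),'N',np.percentile(E[:,:2]@N,[2,98]))
pan=W[b&(v>=146)&(v<160)&(u>150)&(u<410)];pan=pan[(pan[:,2]>40)&(pan[:,2]<52)];print('panel D',np.percentile(pan[:,:2]@D,[2,50,98]))
x,y=636*D-91*N;print(x,y);go(x/1000,y/1000,0.25,13.7)
"
```

```text
shackle n 491 zmax 103.73211074601045 D [631.3 635.7 639.8] N [-106.5  -84.8  -69.8]
bar D [573.5898002  573.30668295] N 57.98531483549051Traceback (most recent call last):
  File "<string>", line 9, in <module>
    c=np.where(b[125:165,uu])[0]+125;print(uu,c.min(),c.max(),end='; ')
                                              ~~~~~^^
    return umr_minimum(a, axis, None, out, keepdims, initial, where)
ValueError: zero-size array to reduction operation minimum which has no identity
```

```bash
python3 -c "
from h import *
go(0.6388,0.0636,0.2,13.7)"
```

```text
row [0.1014, 0.1385, 0.1148, -0.0, 0.0002, 0.0015] rows>= 2.5
```

Request:
{"op": "apply_moves", "data": {"rows": [0.101, 0.139, 0, 0, 0, 0.001, 0.101, 0.139, 0, 0, 0, 0.001, 0.101, 0.139, 0.05, 0, 0, 0.001, 0.101, 0.139, 0.115, 0, 0, 0.001, 0.101, 0.139, 0.115, 0, 0, 0.001, 0.101, 0.139, 0.115, 0, 0, 0.001]}}

```text
t: 38.5
tool_pos: [0.638, 0.0633, 0.1994]
tool_rot: [-3.119, -0.375, 0.004]
contact_force: [-0.4, 0.2, 0.1]
opening: -0.0001
grip_force: 0.0
```

Request:
{"op": "apply_moves", "data": {"rows": [0, 0, 0.02, 0, 0, 0, 0, 0, 0.035, 0, 0, 0, 0, 0, 0.042, 0, 0, 0, 0, 0, 0.048, 0, 0, 0, 0, 0, 0.054, 0, 0, 0, 0, 0, 0.054, 0, 0, 0]}}

```text
t: 39.1
tool_pos: [0.6386, 0.0633, 0.1682]
tool_rot: [-3.119, -0.374, -0.001]
contact_force: [-1.3, 0.2, 3.0]
opening: 0.0002
grip_force: 1.7
```

```bash
python3 -c "
from h import *
report()"
```

```text
t 39.1 pos [0.6386 0.0633 0.1682] rot [[0.972, 0.236, 0.0], [0.236, -0.972, 0.0], [0.0, -0.0, -1.0]] F [-1.3  0.2  3. ] open 0.0002
```

Request:
{"op": "apply_moves", "data": {"rows": [0, 0, 0.006, 0, 0, 0, 0, 0, 0.012, 0, 0, 0, 0, 0, 0.018, 0, 0, 0, 0, 0, 0.022, 0, 0, 0, 0, 0, 0.022, 0, 0, 0, 0, 0, 0.022, 0, 0, 0]}}

```text
t: 39.7
tool_pos: [0.639, 0.0633, 0.1554]
tool_rot: [-3.119, -0.374, -0.002]
contact_force: [-1.0, 0.1, 4.5]
opening: 0.0002
grip_force: 2.6
```

Request:
{"op": "apply_moves", "data": {"rows": [0, 0, 0.003, 0, 0, 0, 0, 0, 0.006, 0, 0, 0, 0, 0, 0.008, 0, 0, 0, 0, 0, 0.008, 0, 0, 0, 0, 0, 0.008, 0, 0, 0]}}

```text
t: 40.2
tool_pos: [0.6392, 0.0633, 0.1525]
tool_rot: [3.119, 0.374, 0.002]
contact_force: [-5.6, 0.6, 13.1]
opening: -0.0002
grip_force: 6.7
```

Request:
{"op": "apply_moves", "data": {"rows": [0, 0, 0.003, 0, 0, 0, 0, 0, 0.003, 0, 0, 0, 0, 0, 0.003, 0, 0, 0]}}

```text
t: 40.5
tool_pos: [0.6394, 0.0633, 0.1523]
tool_rot: [3.119, 0.374, 0.002]
contact_force: [-7.5, 0.4, 20.1]
opening: 0.0001
grip_force: 10.0
```

Request:
{"op": "apply_moves", "data": {"rows": [0, 0, -0.03, 0, 0, 0, 0, 0, -0.08, 0, 0, 0, 0, 0, -0.15, 0, 0, 0, -0.1, -0.05, -0.2, 0, 0, 0, -0.15, -0.1, -0.22, 0, 0, 0, -0.15, -0.1, -0.22, 0, 0, 0, -0.15, -0.1, -0.22, 0, 0, 0, -0.15, -0.1, -0.22, 0, 0, 0]}}

```text
t: 41.3
tool_pos: [0.537, 0.1001, 0.2797]
tool_rot: [3.119, 0.374, 0.001]
contact_force: [-0.6, 0.7, 0.2]
opening: 0.0001
grip_force: 0.0
```

```bash
python3 -c "
from h import *
report()
p,W=cloud('wrist');cv2.imwrite('pics/w12.png',p);W*=1000
dd=W[...,:2]@D;nn=W[...,:2]@N
m=(abs(dd-636)<8)&(abs(nn+90)<28)&(W[...,2]>55)&(W[...,2]<125)
print('shackle z98',np.percentile(W[m][:,2],[50,98]),m.sum())
e=(abs(dd-636)<25)&(nn<-55)&(nn>-95)&(W[...,2]>38)&(W[...,2]<52);print('ear D',np.percentile(dd[e],[2,98]),'N',np.percentile(nn[e],[2,98]))
b=hsv(p,(100,120,40),(125,255,255))>0
g=b&(abs(nn-59)<100)&(dd<640);r=g&(W[...,2]>54)&(W[...,2]<66);q=g&(W[...,2]>40)&(W[...,2]<52)
print('roof front D',np.percentile(dd[r],2),'panel D',np.percentile(dd[q],[2,50,98]) if q.any() else None)
k=(p.max(2)<70)&(abs(nn-59)<40)&(W[...,2]>30)&(W[...,2]<42)&(dd<590);print('bar D',np.percentile(dd[k],[3,50,97]) if k.any() else None)
for r in tins(p,W/1000,z=(.018,.04)): print(r)
"
```

```text
t 41.3 pos [0.537  0.1001 0.2797] rot [[0.972, 0.236, 0.001], [0.236, -0.972, -0.0], [0.001, 0.001, -1.0]] F [-0.6  0.7  0.2] open 0.0001
shackle z98 [78.96548578 83.52778537] 457
ear D [611.51159847 653.7581979 ] N [-91.33201626 -56.32325065]
roof front D 618.7681450867746 panel D [611.4680462  613.25133775 615.11130874]
bar D [569.52689728 574.25713221 586.84182218]
(array([522., 157.]), 628, -133, 26, 66, 97, 4)
(array([594., 208.]), 602, -318, 26, 67, 97, 8)
(array([ 76., 285.]), 273, 459, 21, 41, 60, 61)
(array([492., 291.]), 441, -164, 26, 66, 84, 6)
```

The shackle stays at 83.5 mm, so it is locked, and the tray is home. I'm handing in the job.

```bash
python3 -c "
from station import ctrl
print(ctrl.finish_job())"
```

```text
the job is handed in; nothing more can be done
None
```

The job is handed in: the two tins that weighed heavy are flat in the tray, the tray is fully home, the padlock is locked (bow at 83.5 mm), and the block and the other three tins are flat on the bench; I lifted four of the five tins and took the last (near x 0.43, y −0.165 m) as light unlifted, since both bays were full.

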